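# Check the case hinges and reject the stiff one

## Robot

A 6-joint arm with a two-finger parallel gripper is mounted at the origin on the work surface. World frame = base frame: x ahead of the robot, y to its left, z up, the work surface at z = 0. Lengths are in m, angles in degrees, forces in N, time in s.
With the tool pointing down it reaches from about 0.35 to 0.875 m from the base axis. Payload 15.5 kg.
Tool frame: the origin (TCP) lies at the very end of the fingers, on their centre line; the grasp point (between the pads) lies 19 mm behind it; z points along the fingers, y is the direction in which the jaws open and shut (so a half turn about z gives the same grasp; the last joint's range is limited). The gripper opens to 85 mm and grips with 20 to 120 N. Pads are 22 mm wide; open, the fingers measure 114 mm over their backs; the gripper's body (76 mm by 85 mm) begins 54 mm behind the grasp point. The pads swing forward as they close: fully open they stand 13 mm farther back than shut.
Start: joints at [70.904, 28.281, 77.091, -0, 74.628, -5.472], TCP at [0.147, 0.607, 0.231] pointing down, gripper open.
Joint ranges: [-166.48, 166.48], [-47.26, 123.95], [12.59, 153.08], [-70.14, 250.14], [6.76, 159.57], [-176.63, 176.63]. Speed limits (degrees/s): [108.29, 108.29, 147.25, 172.46, 172.46, 172.46].

## Interface

Orientations are given as [roll, pitch, yaw] about the fixed x, y, z axes, in that order (R = Rz(yaw) Ry(pitch) Rx(roll)).
In Python, from cell import telemetry, vision, hand_in, outline_of gives the robot as it stands.
- The arm moves only by the tool move_arm, never from a script. Its argument "commands" is a list of rows, each an object of numbers: "dx", "dy", "dz": the shift along the tool's x, y, z scaled (see below); "ax", "ay", "az": the turn, a rotation vector about the tool's x, y, z scaled (see below); "hand": the finger opening in mm, from 0 to 85.4. In form: [{"dx": .., "dy": .., "dz": .., "ax": .., "ay": .., "az": .., "hand": ..}, ...]. A call has 1 to 12 rows; each row is the pose to reach, as a shift and turn from the pose commanded when the call began, along the tool's axes at that moment, turning the shorter way round; what a row does not reach only later rows make up. The controller multiplies each number of a shift by 0.3 m and each number of a turn by 180 degrees. A row lasts 1/10 s, in which the tool goes at most 50 mm and 8.59 degrees, less where a joint would pass 70% of its speed; a pose out of reach is approached as far as the arm can. A call with a number of a shift or a turn outside -1 to 1 is refused whole. A call with a gripper value outside its range is refused whole. The fingers move at their own pace and stop on an object; the grip force is fixed at half the most. Time passes only in rows, so rows that repeat a pose let the fingers close. It gives the time, the measured TCP pose, the force and the opening at its end, in the units of the state.
- telemetry.state(): the state, without advancing time (a new reading comes with each control period).
- vision.capture(name): name is "scene" or "top" or "wrist"; returns a dict with "pixels" (480x640x3 uint8, red, green, blue), "z_map" (480x640 float32, m along the optical axis (not along the pixel's ray), 0 where there is no reading), "fx", "fy", "cx", "cy" (pixels), "R" (3x3) and "t" (3): a world point X has camera coordinates R X + t; the wrist camera has in their place "hand_eye" (4x4, takes a point from camera to tool coordinates, whose origin is the TCP and whose axes are the flange's). Camera axes: x right, y down, z forward; pixel columns grow to the right and rows downward; lengths in m; the calibration is good to about 2 mm. A picture is of the moment at which its call begins: read the wrist's pose just before it.
- hand_in(): hands the job in, once; it reports no verdict.
Trained networks look in the newest picture that a camera, given by its name, has taken for a name from the list of things; names that differ only in an ending like _2 or _b are one class to them, and where a whole thing is asked for, a point or a joint stands for the part that bears it (a point fixed in the world has none). Each returns a list of dicts, best first, with "p" (0 to 1); they miss things now and then, are a little off and sometimes report something else, mostly with a low value. They report only what shows in the picture. A call takes as long as a camera call.
- outline_of(target, camera): "pixels" (480x640 bool, what is visible of it) and "bbox" ([left, top, right, bottom] in pixels, round what is visible of it).
The state is a dict: "t": time; "qpos": joint angles; "qd": joint speeds; "joint_torque": joint torques, N m; "ee_pos": TCP position; "eef_rot": TCP orientation; "wrist_force": force on the tool from outside, world axes, zero at the start; "moment": the same for the moment, N m; "opening": opening from 0.0 (shut) to 1.0 (fully open).
Only numpy, scipy, OpenCV 4.12 (cv2) and the standard library are available. Lean on these libraries where they do the work, as an engineer would, in place of code of your own. Each camera call takes 0.05 s, during which the arm holds its last target.

## Task

Three small-parts cases stand shut on the bench, and one of them has a stiff hinge: swing each lid open to find out which (let go, a free lid falls shut or falls back onto its stop by itself; a stiff one stays where you leave it). Leave the free cases where they stand with their lids leaning fully back; after opening the stiff one, shut it again and lower it, without dropping it, flat onto the floor of the steel tray. Do not knock the cases over or disturb the can, jar, tin and screwdriver.

Things in the scene. Friction and masses are not known exactly. Their poses are not given: they have to be found in the camera images.
- case_a: hinged small-parts case, grey box with a flat blue lid, all three alike, loose on the bench. Box 100 (x) x 60 (y) x 45 high, walls 4; 51 high with the lid shut; box 0.42 kg (varies), lid 0.06 kg. Origin: centre of the box's underside, z up. Hinge axis parallel to y at x = +50, z = 45.5. Front (-x, the lip) faces the robot, within 0.4 rad. Can be gripped across its 60 width.
- case_b: hinged small-parts case, grey box with a flat blue lid, all three alike, loose on the bench. Box 100 (x) x 60 (y) x 45 high, walls 4; 51 high with the lid shut; box 0.42 kg (varies), lid 0.06 kg. Origin: centre of the box's underside, z up. Hinge axis parallel to y at x = +50, z = 45.5. Front (-x, the lip) faces the robot, within 0.4 rad. Can be gripped across its 60 width.
- case_c: hinged small-parts case, grey box with a flat blue lid, all three alike, loose on the bench. Box 100 (x) x 60 (y) x 45 high, walls 4; 51 high with the lid shut; box 0.42 kg (varies), lid 0.06 kg. Origin: centre of the box's underside, z up. Hinge axis parallel to y at x = +50, z = 45.5. Front (-x, the lip) faces the robot, within 0.4 rad. Can be gripped across its 60 width.
- lip_a (a point): middle of the front edge, at the underside, of this lid's lip. Lid 60 wide, 6 thick, reaching 100 from the hinge; in front of it the lip, 40 wide and 4 thick, juts 16 past the box (116 from the hinge, underside at z = 45.5 when shut), so a fingertip can lift it from below.
- lip_b (a point): middle of the front edge, at the underside, of this lid's lip. Lid 60 wide, 6 thick, reaching 100 from the hinge; in front of it the lip, 40 wide and 4 thick, juts 16 past the box (116 from the hinge, underside at z = 45.5 when shut), so a fingertip can lift it from below.
- lip_c (a point): middle of the front edge, at the underside, of this lid's lip. Lid 60 wide, 6 thick, reaching 100 from the hinge; in front of it the lip, 40 wide and 4 thick, juts 16 past the box (116 from the hinge, underside at z = 45.5 when shut), so a fingertip can lift it from below.
- lid_a (a joint): lid angle (rad) of the case of this letter: 0 shut (the start), 1.57 upright, 2.2 leaning back on its stop. Free hinge: almost no friction; let go, the lid falls shut from below 1.5, falls back onto its stop from above 1.6. Stiff hinge (one of the three): 0.1 N m of friction, about 1 N at the lip; stays at any angle where it is left.
- lid_b (a joint): lid angle (rad) of the case of this letter: 0 shut (the start), 1.57 upright, 2.2 leaning back on its stop. Free hinge: almost no friction; let go, the lid falls shut from below 1.5, falls back onto its stop from above 1.6. Stiff hinge (one of the three): 0.1 N m of friction, about 1 N at the lip; stays at any angle where it is left.
- lid_c (a joint): lid angle (rad) of the case of this letter: 0 shut (the start), 1.57 upright, 2.2 leaning back on its stop. Free hinge: almost no friction; let go, the lid falls shut from below 1.5, falls back onto its stop from above 1.6. Stiff hinge (one of the three): 0.1 N m of friction, about 1 N at the lip; stays at any angle where it is left.
- tray: open steel reject tray, fixed to the bench: outside 176 (x) x 136 (y) x 34 high, walls and floor 4 thick. Origin: centre of its underside, z up.
- spray_can: bystander: upright can, 54 diameter, 150 high, loose, behind the cases. Origin: centre of its underside.
- jar: bystander: upright glass jar with a white cap, 60 diameter, 75 high, loose, behind the cases. Origin: centre of its underside.
- socket_tin: bystander: low grey tin, 50 (x) x 70 (y) x 26 high, loose, in front of the cases. Origin: centre of its underside.
- screwdriver: bystander: screwdriver with a black handle, lying on the bench in front of the cases, about 200 long (x, handle towards -x) and 30 high at most, loose.

How it is judged (in metres and radians):
On the way, in this order (a step that is already met when the one before it is completed fails the run):
1. the stiff case's lid has been swung at least 0.5 rad open, the case standing on the bench (value of joint lid_b above 0.5 rad and height (world z) of case_b below 0.03 m), for 0.1 s.
2. the stiff case, shut again, lies flat in the tray (x of case_b in the frame of tray between -0.058 and 0.058 m and y of case_b in the frame of tray between -0.04 and 0.04 m and z of case_b in the frame of tray below 0.009 m and angle between case_b's own z axis and vertical below 0.06 rad and value of joint lid_b below 0.12 rad), for 0.2 s.
At the end, for the whole second after the job is handed in: The stiff case lies flat on the tray floor, centre within 58 mm (x) and 40 mm (y) of the tray centre, under 9 mm above the tray underside, shut (lid under 0.12 rad), at rest and released. Both free cases stand upright and still within 60 mm of their starts, lids back beyond 1.7 rad (all of step 2 and linear speed of each of case_b, case_a, case_c below 0.02 m/s and contact force between the fingers and case_b below 0.1 N and value of joint each of lid_a, lid_c above 1.7 rad and distance of each of case_a, case_c from where it was at the start of the episode below 0.06 m and angle between each of case_a, case_c's own z axis and vertical below 0.06 rad); the robot touches nothing.
It fails at once if a bystander is moved by more than 30 mm (distance of any of spray_can, jar, socket_tin, screwdriver from where it was at the start of the episode above 0.03 m).
It fails at once if a case is knocked over (tilted by more than 0.6 rad) (angle between any of case_a, case_b, case_c's own z axis and vertical above 0.6 rad).
It fails at once if the stiff case is dropped (faster than 0.8 m/s with no finger on it) (linear speed of case_b above 0.8 m/s and contact force between the fingers and case_b below 0.1 N).
It also fails if it takes over 72 s, if anything falls off the work surface, if the arm or the gripper's body presses on something with over 40 N, if the wrist force passes 120 N, or if a joint passes its speed limit or range.

## Working session

There is one attempt and no reset: what is moved stays moved. The work goes in short steps, Python scripts to look and compute and a tool call to move; the robot and the scene stay as the last step left them, time stands still between calls to the robot, and variables do not carry over. Pictures are saved under pics/ and viewed, and the job is handed in when it is done.

Besides the shell and the picture viewer there is one more tool, called after "Emit:" as name([rows], argument=value, ...), one row to a line, values as JSON. move_arm: Moves the arm, as the interface text tells. Shifts and turns lie within -1 to 1; 1 stands for 0.3 m of shift or 180 degrees of turn. Its arguments: {"type":"object","properties":{"commands":{"type":"array","items":{"type":"object","properties":{"dx":{"type":"number","minimum":-1,"maximum":1},"dy":{"type":"number","minimum":-1,"maximum":1},"dz":{"type":"number","minimum":-1,"maximum":1},"ax":{"type":"number","minimum":-1,"maximum":1},"ay":{"type":"number","minimum":-1,"maximum":1},"az":{"type":"number","minimum":-1,"maximum":1},"hand":{"type":"number"}}}}},"required":["commands"]}

```bash
ls; mkdir -p pics
cat > h.py <<'E'
import numpy as np, cv2
from cell import telemetry, vision, hand_in, outline_of
from scipy.spatial.transform import Rotation as Ro
def cap(n,f=None):
    c=vision.capture(n)
    if f: cv2.imwrite('pics/'+f+'.png',c['pixels'][:,:,::-1])
    return c
def world(c,mask=None):
    z=c['z_map'];v,u=np.mgrid[0:480,0:640]
    P=np.stack([(u-c['cx'])/c['fx']*z,(v-c['cy'])/c['fy']*z,z],-1)
    return (P-c['t'])@c['R']   # R^T (P-t)
E
python3 - <<'E'
from h import *
s=telemetry.state();print(s)
a=cap('scene','s0');print(a['R'],a['t']);b=cap('top','t0');print(b['R'],b['t'])
for cam,c in(('scene',a),('top',b)):
  W=world(c)
  for n in['case_a','lip_a','tray','spray_can','jar','socket_tin','screwdriver']:
    for r in outline_of(n,cam):
      m=r['pixels']&(c['z_map']>0);p=W[m]
      print(cam,n,round(r['p'],2),r['bbox'],np.median(p,0).round(3),p.min(0).round(3),p.max(0).round(3))
E
```

```text
pics
{'t': 0.0, 'qpos': array([ 7.09054826e+01,  2.83148709e+01,  7.71274407e+01,  1.74665818e-04,
        7.46281683e+01, -5.47193949e+00]), 'qd': array([ 0.11197473, -0.09640266, -0.07000288,  0.12927124, -0.06859891,
       -0.03532727]), 'joint_torque': array([ 2.79867665e-03, -8.82173824e+01, -3.83859694e+01, -8.38702726e-05,
        1.04861843e-02,  6.28212319e-05]), 'ee_pos': array([0.14708269, 0.60707595, 0.23069857]), 'eef_rot': array([-1.79929857e+02, -6.88843583e-03,  1.66377372e+02]), 'wrist_force': array([-0.05758631,  0.0699491 , -0.33571124]), 'moment': array([-0.05968615, -0.02290452,  0.04633565]), 'opening': 0.9994124233968812}
[[ 0.14315646  0.98957555 -0.01569917]
 [ 0.74112515 -0.11770048 -0.66096907]
 [-0.65592663  0.08298694 -0.75024891]] [-0.10233972 -0.36840556  1.23371941]
[[ 0.01957109 -0.99973709  0.01194655]
 [-0.98360051 -0.02139524 -0.17908736]
 [ 0.17929587 -0.0082457  -0.98376064]] [-0.01339816  0.57695792  0.83272942]
scene case_a 0.73 [346.1, 218.2, 391.7, 285.0] [0.588 0.106 0.051] [ 0.459  0.066 -0.002] [0.626 0.162 0.056]
scene case_a 0.6 [446.7,
[... 2274 characters left out ...]
47 -0.14  -0.003] [ 0.863 -0.063  0.156]
top jar 0.68 [483.1, 234.5, 528.5, 307.9] [ 0.525 -0.295  0.053] [ 0.464 -0.354 -0.   ] [ 0.587 -0.259  0.058]
top jar 0.66 [213.9, 108.0, 253.2, 151.3] [0.748 0.153 0.074] [ 0.728  0.127 -0.001] [0.788 0.199 0.08 ]
top jar 0.5 [110.3, 198.0, 172.1, 275.4] [0.569 0.298 0.052] [ 0.505  0.261 -0.004] [0.643 0.368 0.058]
top jar 0.2 [361.8, 81.6, 404.2, 145.9] [ 0.759 -0.087  0.135] [ 0.747 -0.134 -0.003] [ 0.86  -0.063  0.156]
top socket_tin 0.56 [332.0, 322.7, 380.7, 371.5] [ 0.397 -0.057  0.027] [ 0.359 -0.098 -0.003] [ 0.432 -0.016  0.032]
top screwdriver 0.84 [179.5, 303.1, 205.2, 432.3] [0.395 0.208 0.023] [ 0.256  0.19  -0.003] [0.458 0.228 0.03 ]
```

View pics/t0.png

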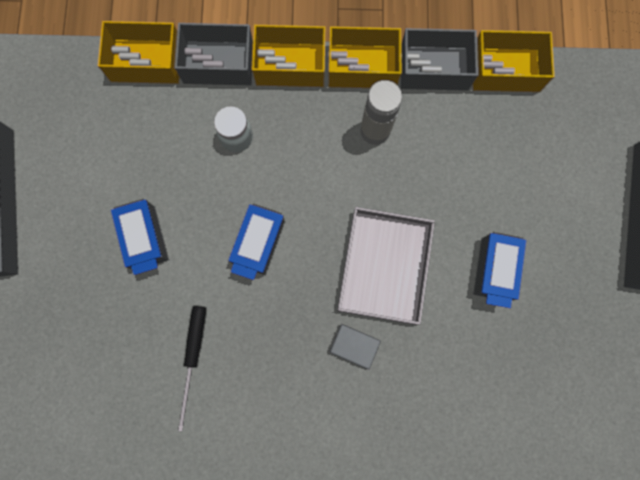

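View pics/s0.png

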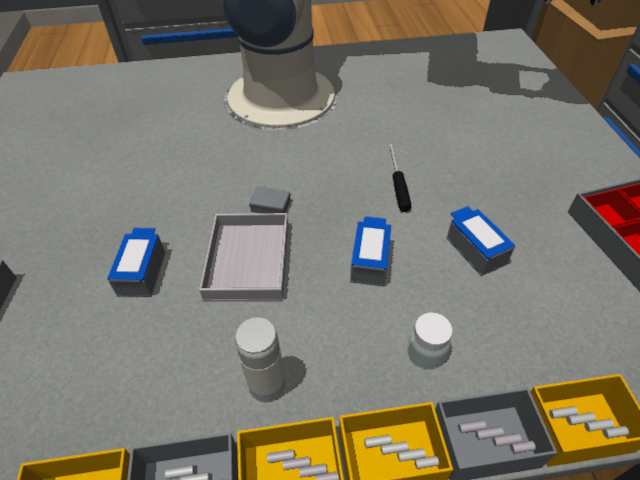

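```bash
cat >> h.py <<'E'
def tops(c, zlo=0.046,zhi=0.062):
    W=world(c);img=c['pixels'].astype(int)
    m=(W[...,2]>zlo)&(W[...,2]<zhi)&(img[...,2]>img[...,0]+25)&(c['z_map']>0)
    n,l,st,ce=cv2.connectedComponentsWithStats(m.astype(np.uint8))
    out=[]
    for i in range(1,n):
        if st[i,4]<300: continue
        p=W[l==i][:,:2].astype(np.float32)
        out.append((cv2.minAreaRect(p),st[i,4],W[l==i].mean(0)))
    return out
E
python3 - <<'E'
from h import *
for n in('top','scene'):
  for r in tops(cap(n)): print(n,r)
c=cap('top');W=world(c);r=[r for r in outline_of('tray','top')][0]
m=r['pixels']&(W[...,2]>0.028)&(W[...,2]<0.045);print('tray',cv2.minAreaRect(W[m][:,:2].astype(np.float32)))
E
```

```text
top (((0.5657724142074585, 0.3031022846698761), (0.11777625977993011, 0.0603378601372242), 18.262859344482422), np.int32(1607), array([0.56364216, 0.30149253, 0.05178864]))
top (((0.5614991784095764, 0.11130982637405396), (0.060714367777109146, 0.11727477610111237), 72.53914642333984), np.int32(1602), array([0.5595961 , 0.11099023, 0.05194913]))
top (((0.5236673951148987, -0.2951185703277588), (0.06168145313858986, 0.11751513928174973), 79.96273040771484), np.int32(1651), array([ 0.52183689, -0.29351678,  0.05229978]))
scene (((0.564583420753479, 0.30349278450012207), (0.11835113912820816, 0.06213410571217537), 18.441692352294922), np.int32(1101), array([0.57003081, 0.30208874, 0.05127688]))
scene (((0.5614659786224365, 0.11150553077459335), (0.05974825844168663, 0.12010488659143448), 72.3984375), np.int32(1068), array([0.56563755, 0.11019984, 0.05141325]))
scene (((0.5240214467048645, -0.29469433426856995), (0.06210414320230484, 0.1168150007724762), 81.17675018310547), np.int32(1152), array([ 0.52884116, -0.29414644,  0.0512467 ]))
tray ((0.5312256813049316, -0.10794614255428314), (0.13649165630340576, 0.17622964084148407), 81.34073638916016)
```

```bash
cat >> h.py <<'E'
import json
from scipy.spatial.transform import Slerp
def st_pose(s=None):
    s=s or telemetry.state()
    return np.array(s['ee_pos']),Ro.from_euler('xyz',s['eef_rot'],degrees=True)
def tool(th,psi):
    "th: degrees below horizontal of the fingers, psi heading"
    t,p=np.radians([th,psi]);f=np.array([np.cos(p),np.sin(p),0]);u=np.array([0,0,1.])
    z=f*np.cos(t)-u*np.sin(t);y=np.array([-np.sin(p),np.cos(p),0]);x=np.cross(y,z)
    return Ro.from_matrix(np.stack([x,y,z],1))
def upper(th,psi,w=.011):  # offset TCP->upper end corner
    return -tool(th,psi).as_matrix()[:,0]*w
def load():
    try:
        d=json.load(open('cmd.json'));return np.array(d['p']),Ro.from_quat(d['q'])
    except FileNotFoundError: return st_pose()
def plan(wps,vmax=.04,wmax=7.5,hand=0,save=True):
    """wps: list of (pos,Rot,vmax or None[,hand]); prints rows as calls of <=12"""
    p,R=load();seq=[]
    for w in wps:
        v=w[2] or vmax;h=w[3] if len(w)>3 else hand
        n=max(1,int(np.ceil(np.linalg.norm(w[0]-p)/v-1e-6)),int(np.ceil((R.inv()*w[1]).magnitude()*180/np.pi/wmax-1e-6)))
        sl=Slerp([0,1],Ro.concatenate([R,w[1]]))
        for k in range(1,n+1): seq.append((p+(w[0]-p)*k/n,sl(k/n),h))
        p,R=w[0],w[1]
    p0,R0=load()
    for i in range(0,len(seq),12):
        rows=[]
        for q,Q,h in seq[i:i+12]:
            d=np.round(R0.inv().apply(q-p0)/.3,3);a=np.round((R0.inv()*Q).as_rotvec()/np.pi,3)
            rows.append(dict(zip(['dx','dy','dz','ax','ay','az'],map(float,d)))|{'hand':h})
        print(json.dumps([{k:v for k,v in r.items() if v or k=='hand'} for r in rows]))
        p0=p0+R0.apply(d*.3);R0=R0*Ro.from_rotvec(a*np.pi)
    if save: json.dump(dict(p=p0.tolist(),q=R0.as_quat().tolist()),open('cmd.json','w'))
C={'L':((0.5734,0.3056),18.3),'M':((0.5691,0.1089),-17.5),'R':((0.5317,-0.2964),-9.5)}
def arcpt(k,phi,r,th,out=0.):
    "TCP so that the upper corner sits at radius r, lid angle phi of case k"
    (cx,cy),ps=C[k];f=np.array([np.cos(np.radians(ps)),np.sin(np.radians(ps)),0])
    return np.array([cx,cy,0])+f*(.05-r*np.cos(phi)-out)+np.array([0,0,.0455+r*np.sin(phi)])-upper(th,ps)
E
python3 - <<'E'
from h import *
th=45;ps=18.3
g=arcpt('L',-.04,.112,th,.05)
print(g,load())
plan([(np.array([0.30,0.42,0.23]),tool(th,ps),None),(g+[0,0,.06],tool(th,ps),None)])
E
```

```text
[0.45976461 0.26801869 0.03324302] (array([0.14725047, 0.6074076 , 0.23129024]), Rotation.from_matrix(array([[-9.71856296e-01,  2.35574488e-01,  1.69329568e-05],
                            [ 2.35574489e-01,  9.71856296e-01,  5.62570677e-06],
                            [-1.51311277e-05,  9.45635119e-06, -1.00000000e+00]])))
[{"dx": -0.08, "dy": -0.061, "dz": 0.001, "hand": 0}, {"dx": -0.16, "dy": -0.122, "dz": 0.001, "hand": 0}, {"dx": -0.241, "dy": -0.183, "dz": 0.002, "hand": 0}, {"dx": -0.321, "dy": -0.244, "dz": 0.002, "hand": 0}, {"dx": -0.401, "dy": -0.304, "dz": 0.003, "hand": 0}, {"dx": -0.481, "dy": -0.365, "dz": 0.003, "hand": 0}, {"dx": -0.562, "dy": -0.426, "dz": 0.004, "hand": 0}, {"dx": -0.642, "dy": -0.487, "dz": 0.004, "hand": 0}, {"dx": -0.733, "dy": -0.54, "dz": 0.069, "hand": 0}, {"dx": -0.824, "dy": -0.592, "dz": 0.135, "hand": 0}, {"dx": -0.915, "dy": -0.644, "dz": 0.2, "hand": 0}, {"dx": -1.006, "dy": -0.697, "dz": 0.265, "hand": 0}]
[{"dx": 0.011, "dy": -0.093, "dz": 0.081, "hand": 0}, {"dx": 0.022, "dy": -0.185, "dz": 0.162, "hand": 0}, {"dx": 0.033, "dy": -0.278, "dz": 0.243, "hand": 0}]
```

```bash
rm cmd.json
python3 - <<'E'
from h import *
p,R=load();G=tool(45,18.3)
print(G.as_matrix(),(R.inv()*G).as_rotvec())
sl=Slerp([0,1],Ro.concatenate([R,G]));print((R.inv()*sl(.5)).as_rotvec())
E
```

```text
[[-6.71345193e-01 -3.13992456e-01  6.71345193e-01]
 [-2.22026195e-01  9.49425478e-01  2.22026195e-01]
 [-7.07106781e-01 -2.77555756e-17 -7.07106781e-01]] [-0.21868858 -0.76453367 -0.52797433]
[-0.10934429 -0.38226684 -0.26398716]
```

```bash
rm -f cmd.json; sed -i "s/map(float,d))/map(float,[*d,*a]))/" h.py
python3 - <<'E'
from h import *
th=45;ps=18.3
g=arcpt('L',-.04,.112,th,.05)
plan([(np.array([0.32,0.42,0.23]),tool(th,ps),.035)])
plan([(g+[0,0,.06],tool(th,ps),None)],save=False)
E
```

```text
[{"dx": -0.088, "dy": -0.059, "dz": 0.001, "ax": -0.009, "ay": -0.03, "az": -0.021, "hand": 0}, {"dx": -0.177, "dy": -0.118, "dz": 0.001, "ax": -0.017, "ay": -0.061, "az": -0.042, "hand": 0}, {"dx": -0.265, "dy": -0.177, "dz": 0.002, "ax": -0.026, "ay": -0.091, "az": -0.063, "hand": 0}, {"dx": -0.353, "dy": -0.236, "dz": 0.002, "ax": -0.035, "ay": -0.122, "az": -0.084, "hand": 0}, {"dx": -0.442, "dy": -0.295, "dz": 0.003, "ax": -0.044, "ay": -0.152, "az": -0.105, "hand": 0}, {"dx": -0.53, "dy": -0.354, "dz": 0.003, "ax": -0.052, "ay": -0.183, "az": -0.126, "hand": 0}, {"dx": -0.618, "dy": -0.413, "dz": 0.004, "ax": -0.061, "ay": -0.213, "az": -0.147, "hand": 0}, {"dx": -0.707, "dy": -0.471, "dz": 0.004, "ax": -0.07, "ay": -0.243, "az": -0.168, "hand": 0}]
[{"dx": 0.017, "dy": -0.09, "dz": 0.075, "hand": 0}, {"dx": 0.035, "dy": -0.18, "dz": 0.149, "hand": 0}, {"dx": 0.052, "dy": -0.269, "dz": 0.224, "hand": 0}, {"dx": 0.07, "dy": -0.359, "dz": 0.298, "hand": 0}, {"dx": 0.087, "dy": -0.449, "dz": 0.373, "hand": 0}, {"dx": 0.104, "dy": -0.539, "dz": 0.447, "hand": 0}, {"dx": 0.122, "dy": -0.628, "dz": 0.522, "hand": 0}]
```

Emit:
move_arm([
  {"dx":-0.088,"dy":-0.059,"ax":-0.009,"ay":-0.03,"az":-0.021,"hand":0},
  {"dx":-0.265,"dy":-0.177,"dz":0.002,"ax":-0.026,"ay":-0.091,"az":-0.063,"hand":0},
  {"dx":-0.442,"dy":-0.295,"dz":0.003,"ax":-0.044,"ay":-0.152,"az":-0.105,"hand":0},
  {"dx":-0.618,"dy":-0.413,"dz":0.004,"ax":-0.061,"ay":-0.213,"az":-0.147,"hand":0},
  {"dx":-0.707,"dy":-0.471,"dz":0.004,"ax":-0.07,"ay":-0.243,"az":-0.168,"hand":0},
  {"dx":-0.707,"dy":-0.471,"dz":0.004,"ax":-0.07,"ay":-0.243,"az":-0.168,"hand":0},
  {"dx":-0.707,"dy":-0.471,"dz":0.004,"ax":-0.07,"ay":-0.243,"az":-0.168,"hand":0},
  {"dx":-0.707,"dy":-0.471,"dz":0.004,"ax":-0.07,"ay":-0.243,"az":-0.168,"hand":0},
])

```text
invalid input
```

Run:
```python
from h import *
s=telemetry.state();p,R=st_pose(s);q,Q=load();print(s['t'],p-q,(Q.inv()*R).magnitude()*57.3,s['qpos'].round(1),p,s['opening'])
```

```text
1.0 [-0.17284407  0.18728864  0.00119813] 54.652037306370715 [70.9 28.3 77.1 -0.  74.6 -5.5] [0.14725047 0.6074076  0.23129024] 0.9981983600811437
```

Emit:
move_arm([
  {"dx":-0.177,"dy":-0.118,"dz":0.001,"ax":-0.017,"ay":-0.061,"az":-0.042,"hand":0},
  {"dx":-0.353,"dy":-0.236,"dz":0.002,"ax":-0.035,"ay":-0.122,"az":-0.084,"hand":0},
  {"dx":-0.53,"dy":-0.354,"dz":0.003,"ax":-0.052,"ay":-0.183,"az":-0.126,"hand":0},
  {"dx":-0.707,"dy":-0.471,"dz":0.004,"ax":-0.07,"ay":-0.243,"az":-0.168,"hand":0},
  {"dx":-0.707,"dy":-0.471,"dz":0.004,"ax":-0.07,"ay":-0.243,"az":-0.168,"hand":0},
  {"dx":-0.707,"dy":-0.471,"dz":0.004,"ax":-0.07,"ay":-0.243,"az":-0.168,"hand":0},
  {"dx":-0.707,"dy":-0.471,"dz":0.004,"ax":-0.07,"ay":-0.243,"az":-0.168,"hand":0},
  {"dx":-0.707,"dy":-0.471,"dz":0.004,"ax":-0.07,"ay":-0.243,"az":-0.168,"hand":0},
])

```text
t: 1.8
ee_pos: [0.3177, 0.4211, 0.2365]
eef_rot: [-179.9, 44.0, -161.9]
wrist_force: [0.4, 0.1, -0.1]
opening: -0.004
```

```bash
sed -i "s/{k:v for k,v in r.items() if v or k=='hand'}/r/" h.py
python3 - <<'E'
from h import *
s=telemetry.state();p,R=st_pose(s);q,Q=load();print(s['t'],p-q,(Q.inv()*R).magnitude()*57.3,s['qpos'].round(1),p,s['opening'])
E
```

```text
1.8 [-0.00238327  0.00093732  0.00644568] 0.9964551575406114 [ 65.1  16.  118.3 -70.   32.9  14.3] [0.31771126 0.42105628 0.23653779] -0.003637705268357246
```

Run:
```python
from h import *
g=arcpt('L',-.04,.112,45,.05)
plan([(g+[0,0,.06],tool(45,18.3),.045),(g+[0,0,.06],tool(45,18.3),None)])
```

```text
[{"dx": 0.02, "dy": -0.105, "dz": 0.087, "ax": 0.0, "ay": -0.0, "az": -0.0, "hand": 0}, {"dx": 0.041, "dy": -0.209, "dz": 0.174, "ax": 0.0, "ay": -0.0, "az": -0.0, "hand": 0}, {"dx": 0.061, "dy": -0.314, "dz": 0.261, "ax": 0.0, "ay": -0.0, "az": -0.0, "hand": 0}, {"dx": 0.081, "dy": -0.419, "dz": 0.348, "ax": 0.0, "ay": -0.0, "az": -0.0, "hand": 0}, {"dx": 0.101, "dy": -0.524, "dz": 0.435, "ax": 0.0, "ay": -0.0, "az": -0.0, "hand": 0}, {"dx": 0.122, "dy": -0.628, "dz": 0.522, "ax": 0.0, "ay": -0.0, "az": -0.0, "hand": 0}, {"dx": 0.122, "dy": -0.628, "dz": 0.522, "ax": 0.0, "ay": -0.0, "az": -0.0, "hand": 0}]
```

Emit:
move_arm([
  {"dx":0.02,"dy":-0.105,"dz":0.087,"ax":0,"ay":0,"az":0,"hand":0},
  {"dx":0.061,"dy":-0.314,"dz":0.261,"ax":0,"ay":0,"az":0,"hand":0},
  {"dx":0.101,"dy":-0.524,"dz":0.435,"ax":0,"ay":0,"az":0,"hand":0},
  {"dx":0.122,"dy":-0.628,"dz":0.522,"ax":0,"ay":0,"az":0,"hand":0},
  {"dx":0.122,"dy":-0.628,"dz":0.522,"ax":0,"ay":0,"az":0,"hand":0},
  {"dx":0.122,"dy":-0.628,"dz":0.522,"ax":0,"ay":0,"az":0,"hand":0},
  {"dx":0.122,"dy":-0.628,"dz":0.522,"ax":0,"ay":0,"az":0,"hand":0},
])

```text
t: 2.5
ee_pos: [0.4704, 0.2948, 0.2103]
eef_rot: [179.9, 40.3, -161.7]
wrist_force: [0.7, 0.3, 0.5]
opening: -0.001
```

Run:
```python
from h import *
s=telemetry.state();p,R=st_pose(s);q,Q=load();print(s['t'],p-q,(Q.inv()*R).magnitude()*57.3,s['qpos'].round(1),p,s['opening'])
cap('wrist','w1')
```

```text
2.5 [0.01068593 0.02667014 0.11714286] 4.634753221516859 [ 30.7  16.5 120.9 -70.    8.4 -10.8] [0.47039285 0.29475844 0.21029433] -0.0014790175897225924
```

View pics/w1.png

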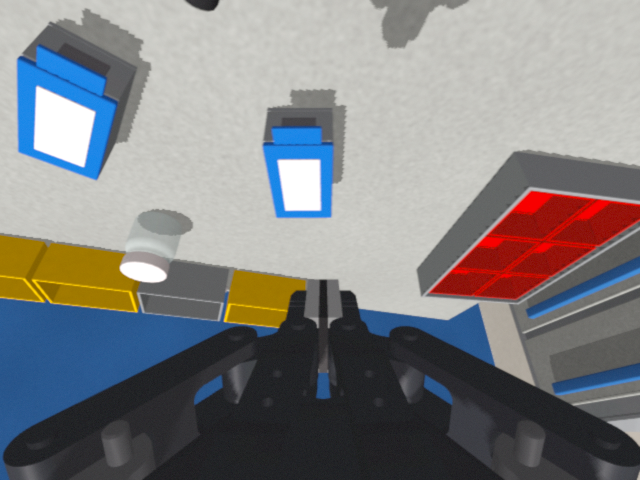

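```bash
cat > k.py <<'E'
import numpy as np
from scipy.spatial.transform import Rotation as Ro
from scipy.optimize import least_squares
D=[([70.904,28.281,77.091,0,74.628,-5.472],[0.147,0.607,0.231],[180,0,166.377]),
([65.1,16.0,118.3,-70.,32.9,14.3],[0.31771126,0.42105628,0.23653779],[-179.9,44.0,-161.9]),
([30.7,16.5,120.9,-70,8.4,-10.8],[0.47039285,0.29475844,0.21029433],[179.9,40.3,-161.7])]
def Rot(q):
    q=np.radians(q)
    return [Ro.from_euler('z',q[0]),Ro.from_euler('y',q[1]),Ro.from_euler('y',q[2]),Ro.from_euler('z',q[3]),Ro.from_euler('y',q[4]),Ro.from_euler('z',q[5])]
if __name__=='__main__':
  for sg in (1,-1):
    for q,p,e in D:
        q=np.array(q,float);q[3]*=sg;
        r=Rot(q);R=r[0]
        for x in r[1:]:R=R*x
        print(sg,(R.inv()*Ro.from_euler('xyz',e,degrees=True)).as_euler('zyx',degrees=True).round(1))
E
python3 k.py
```

```text
1 [90.  0. -0.]
1 [90.  -0.1  0. ]
1 [90.1  0.  -0.1]
-1 [90.  0. -0.]
-1 [-33.9 -60.   16.1]
-1 [-48.5 -13.4   8.3]
```

```bash
cat >> k.py <<'E'
def fk(q,P):
    a1,h,L2,a3,L3,T,b2=P
    r=Rot(q);p=np.array([a1,0,h])
    R12=r[1]*r[2]
    v=p+r[1].apply([b2,0,L2])+R12.apply([a3,0,L3])
    v=r[0].apply(v)
    R=r[0]*R12*r[3]*r[4]*r[5]
    return v+R.apply([0,0,T]),R*Ro.from_euler('z',90,degrees=True)
def fit(D,lam=1e-3,x0=(0.1,0.4,0.4,0,0.4,.25,0)):
    x0=np.array(x0,float)
    f=lambda P:np.concatenate([fk(q,P)[0]-p for q,p,e in D]+[lam*(P-x0)])
    return least_squares(f,x0)
E
python3 - <<'E'
from k import *
for x0 in ((0.1,0.4,0.4,0,0.4,.25,0),(0,0.4,0.4,0,0.4,.25,0),(.15,.45,.5,.1,.45,.3,0)):
    s=fit(D,x0=x0);print(s.x.round(3),[(fk(q,s.x)[0]-p).round(4) for q,p,e in D])
E
```

```text
[-1.62e-01 -6.63e-01  1.11e+00 -1.76e-01  2.20e-01  1.96e-01 -1.00e-03] [array([ 0.0564, -0.0195,  0.    ]), array([-0.0098,  0.0046, -0.    ]), array([ 0.0205, -0.0346,  0.    ])]
[-1.620e-01 -6.630e-01  1.111e+00 -1.760e-01  2.200e-01  1.960e-01
 -1.000e-03] [array([ 0.0564, -0.0195,  0.    ]), array([-0.0098,  0.0046, -0.    ]), array([ 0.0205, -0.0346,  0.    ])]
[-1.62e-01 -6.63e-01  1.11e+00 -1.76e-01  2.19e-01  1.96e-01 -1.00e-03] [array([ 0.0564, -0.0195,  0.    ]), array([-0.0098,  0.0046, -0.    ]), array([ 0.0205, -0.0346,  0.    ])]
```

```bash
cat >> k.py <<'E'
def fk(q,P):
    a1,h,L2,a3,L3,T,s,y4,x5=P
    r=Rot(q);R12=r[1]*r[2]
    v=np.array([a1,s,h])+r[1].apply([0,0,L2])+R12.apply([a3,0,L3])+(R12*r[3]).apply([0,y4,0])+(R12*r[3]*r[4]).apply([x5,0,0])
    v=r[0].apply(v)
    R=r[0]*R12*r[3]*r[4]*r[5]
    return v+R.apply([0,0,T]),R*Ro.from_euler('z',90,degrees=True)
E
python3 - <<'E'
from k import *
x0=np.array((0.,0.35,0.4,0,0.4,.25,0,0,0))
for lock in ([6,8],[7,8],[6,7],[8],[7],[6],[0,6,8],[3,6,8],[0,7,8],[0,3,7,8],[0,3,6,8],[0,3,6],[0,3]):
    free=[i for i in range(9) if i not in lock]
    def ex(z):
        P=x0.copy();P[lock]=0;P[free]=z;return P
    f=lambda z:np.concatenate([fk(q,ex(z))[0]-p for q,p,e in D]+[1e-4*(z-x0[free])])
    s=least_squares(f,x0[free]);print(lock,ex(s.x).round(3),np.abs(f(s.x)[:9]).max().round(4))
E
```

```text
[6, 8] [-0.004 -0.384  0.922 -0.099  0.168  0.248  0.     0.066  0.   ] 0.0206
[7, 8] [0.003 0.256 0.594 0.117 0.382 0.334 0.059 0.    0.   ] 0.0004
[6, 7] [-0.387 -0.75   1.299 -0.228  0.284  0.307  0.     0.    -0.059] 0.0564
[8] [0.003 0.25  0.597 0.115 0.38  0.333 0.059 0.001 0.   ] 0.0004
[7] [0.007 0.262 0.589 0.119 0.382 0.333 0.06  0.    0.001] 0.0003
[6] [-0.16  -0.462  1.058 -0.138  0.215  0.314  0.     0.059 -0.037] 0.0053
[0, 6, 8] [ 0.    -0.374  0.915 -0.096  0.169  0.248  0.     0.066  0.   ] 0.0206
[3, 6, 8] [ 0.124 -0.065  0.676  0.     0.184  0.25   0.     0.066  0.   ] 0.0223
[0, 7, 8] [0.    0.249 0.599 0.115 0.382 0.334 0.059 0.    0.   ] 0.0004
[0, 3, 7, 8] [ 0.    -0.062  0.715  0.     0.283  0.265  0.045  0.     0.   ] 0.0165
[0, 3, 6, 8] [ 0.    -0.134  0.822  0.     0.254  0.287  0.     0.059  0.   ] 0.0325
[0, 3, 6] [ 0.    -0.019  0.728  0.     0.246  0.326  0.     0.059 -0.04 ] 0.008
[0, 3] [ 0.    -0.042  0.739  0.     0.256  0.31   0.014  0.046 -0.024] 0.0052
```

```bash
cat >> k.py <<'E'
s_=None
PK=np.array([0.001,0.253,0.5965,0.116,0.382,0.334,0.0595,0,0])
LO=np.array([-166.48,-47.26,12.59,-70.14,6.76,-176.63]);HI=np.array([166.48,123.95,153.08,250.14,159.57,176.63])
def ik(p,R,q0=None,m=3.):
    "all analytic solutions: spherical wrist; returns list of q (deg) inside limits"
    a1,h,L2,a3,L3,T,s=PK[:7]
    w=p-R.as_matrix()[:,2]*T;out=[]
    rr=w[0]**2+w[1]**2-s*s
    if rr<0:return out
    for sg in(1,-1):
        x=sg*np.sqrt(rr);q1=np.arctan2(w[1],w[0])-np.arctan2(s,x)
        X=x-a1;Z=w[2]-h;Lf=np.hypot(a3,L3);al=np.arctan2(a3,L3) # forearm dir angle = q2+q3+al from vertical
        d2=X*X+Z*Z;c=(d2-L2*L2-Lf*Lf)/(2*L2*Lf)
        if abs(c)>1:continue
        for e in(1,-1):
            b=e*np.arccos(c);q3=b-al
            q2=np.arctan2(X,Z)-np.arctan2(Lf*np.sin(b),L2+Lf*np.cos(b))
            A=Ro.from_euler('z',q1)*Ro.from_euler('y',q2+q3)
            M=(A.inv()*R*Ro.from_euler('z',-90,degrees=True)).as_matrix()
            for f in(1,-1):
                q5=f*np.arccos(np.clip(M[2,2],-1,1))
                q4=np.arctan2(f*M[1,2],f*M[0,2]);q6=np.arctan2(f*M[2,1],-f*M[2,0])
                q=np.degrees([q1,q2,q3,q4,q5,q6]);q=(q+180)%360-180
                for k4 in(0,360):
                  for k6 in(0,360,-360):
                    Q=q+[0,0,0,k4,0,k6]
                    if (Q>LO+m).all() and (Q<HI-m).all(): out.append(Q)
    return out
E
python3 - <<'E'
from k import *
from h import *
for q,p,e in D:
    R=Ro.from_euler('xyz',e,degrees=True);print([x.round(1) for x in ik(np.array(p),R,m=-1)],q)
# feasibility, tool heading relative to case yaw, theta
for k in 'LMR':
  (cx,cy),ps=C[k];f=np.array([np.cos(np.radians(ps)),np.sin(np.radians(ps)),0])
  print(k)
  for th in(20,30,40,50,60,70):
    row=[]
    for dps in range(-120,121,15):
      R=tool(th,ps+dps);ok=''
      for phi in (0,.5,1.1,1.75):
        P=np.array([cx,cy,0.])+f*(.05-.112*np.cos(phi)-.01*np.sin(phi))+np.array([0,0,.0455+.112*np.sin(phi)-.01*np.cos(phi)])
        best=0
        for rollhalf in(0,180): best=max(best,len(ik(P,R*Ro.from_euler('z',rollhalf,degrees=True))))
        ok+='x' if best else '.'
      row.append(ok)
    print(th,' '.join(row))
E
```

```text
[array([70.9, 28.3, 77. ,  0. , 74.6, -5.5])] [70.904, 28.281, 77.091, 0, 74.628, -5.472]
[array([ 65. ,  16. , 118.3, -70. ,  32.8,  14.2])] [65.1, 16.0, 118.3, -70.0, 32.9, 14.3]
[array([ 30.6,  16.5, 120.9, -69.8,   8.4, -11. ])] [30.7, 16.5, 120.9, -70, 8.4, -10.8]
L
20 xxxx xxxx xxxx xxxx .... .... xxx. xxxx xxxx xxxx xxxx xxxx xxxx xxxx xxxx xxxx xxxx
30 xxxx xxxx xxxx xxxx .... .... xx.. xxxx xxxx xxxx xxxx xxxx xxxx xxxx xxxx xxxx xxxx
40 xxxx xxxx xxxx xxxx xxxx .... x... xxx. xxxx xxxx xxxx xxxx xxxx xxxx xxxx xxxx xxxx
50 xxxx xxxx xxxx xxxx xxxx .xxx ..xx xx.x xx.. xxxx xxxx xxxx xxxx xxxx xxxx xxxx xxxx
60 xxxx xxxx xxxx xxxx xxxx xxxx .xxx .xxx ..xx ..xx xxxx xxxx xxxx xxxx xxxx xxxx xxxx
70 xxxx xxxx xxxx xxxx xxxx xxxx xxxx xxxx xxxx xxxx xxxx xxxx xxxx xxxx xxxx xxxx xxxx
M
20 xxxx xxxx xxxx xxxx xxxx .... .... .... xxxx xxxx x.xx xxxx xxxx xxxx xxxx xxxx xxxx
30 xxxx xxxx xxxx xxxx xxxx xxxx .... .... xxxx xxxx xxxx xxxx xxxx xxxx xxxx xxxx xxxx
40 xxxx xxxx xxxx xxxx xxxx xxxx .... .... xxxx xxxx xxxx xxxx xxxx xxxx xxxx xxxx xxxx
50 xxxx xxxx xxxx xxxx xxxx xxxx .xxx ...x xx.. xxx. xxx. xxxx xxxx xxxx xxxx xxxx xxxx
60 xxxx xxxx xxxx xxxx xxxx xxxx xxxx .xxx ..xx x.xx x.xx xxxx xxxx xxxx xxxx xxxx xxxx
70 xxxx xxxx xxxx xxxx xxxx xxxx xxxx xxxx xxxx .xxx .xxx xxxx xxxx xxxx xxxx xxxx xxxx
R
20 xxxx xxxx .... .... xxx. xxxx xxxx xxxx xxxx xxxx xxxx xxxx xxxx xxxx xxxx xxxx xxxx
30 xxxx xxxx ...x .... xx.. xxxx xxxx xxxx xxxx xxxx xxxx xxxx xxxx xxxx xxxx xxxx xxxx
40 xxxx xxxx .xxx ...x x... xxx. xxxx xxxx xxxx xxxx xxxx xxxx xxxx xxxx xxxx xxxx xxxx
50 xxxx xxxx xxxx ..xx ...x xx.. xx.. xxx. xxxx xxxx xxxx xxxx xxxx xxxx xxxx xxxx xxxx
60 xxxx xxxx xxxx xxxx .xxx x.xx x.xx x.xx xxxx xxxx xxxx xxxx xxxx xxxx xxxx xxxx xxxx
70 xxxx xxxx xxxx xxxx xxxx xxxx .xxx xxxx xxxx xxxx xxxx xxxx xxxx xxxx xxxx xxxx xxxx
```

Run:
```python
from k import *
from h import *
for k in 'LMR':
  (cx,cy),ps=C[k];f=np.array([np.cos(np.radians(ps)),np.sin(np.radians(ps)),0])
  for th,dps in((30,0),(30,30),(30,60),(30,90)):
      R=tool(th,ps+dps)
      for phi in (0,1.75):
        P=np.array([cx,cy,0.])+f*(.05-.112*np.cos(phi)-.01*np.sin(phi))+np.array([0,0,.0455+.112*np.sin(phi)-.01*np.cos(phi)])
        for rh in(0,180): print(k,th,dps,phi,rh,[x.round(0).astype(int).tolist() for x in ik(P,R*Ro.from_euler('z',rh,degrees=True))])
```

```text
L 30 0 0 0 [[28, 62, 135, 189, 77, 93]]
L 30 0 0 180 [[28, 62, 135, 189, 77, -87]]
L 30 0 1.75 0 [[25, 38, 118, 190, 36, 85]]
L 30 0 1.75 180 [[25, 38, 118, 190, 36, -95]]
L 30 30 0 0 [[2, 60, 132, 138, 69, 81]]
L 30 30 0 180 [[2, 60, 132, 138, 69, -99]]
L 30 30 1.75 0 [[6, 39, 114, 121, 42, 117]]
L 30 30 1.75 180 [[6, 39, 114, 121, 42, -63]]
L 30 60 0 0 [[-7, 54, 114, 88, 60, 104]]
L 30 60 0 180 [[-7, 54, 114, 88, 60, -76]]
L 30 60 1.75 0 [[-2, 43, 96, 76, 62, 137]]
L 30 60 1.75 180 [[-2, 43, 96, 76, 62, -43]]
L 30 90 0 0 [[-5, 56, 92, 55, 76, 121]]
L 30 90 0 180 [[-5, 56, 92, 55, 76, -59]]
L 30 90 1.75 0 [[-1, 51, 72, 55, 88, 142]]
L 30 90 1.75 180 [[-1, 51, 72, 55, 88, -38]]
M 30 0 0 0 [[32, 61, 134, 224, 70, 102]]
M 30 0 0 180 [[32, 61, 134, 224, 70, -78]]
M 30 0 1.75 0 [[18, 38, 122, 226, 45, 74]]
M 30 0 1.75 180 [[18, 38, 122, 226, 45, -106]]
M 30 30 0 0 [[1, 77, 148, 170, 104, 82]]
M 30 30 0 180 [[1, 77, 148, 170, 104, -98]]
M 30 30 1.75 0 [[-5, 38, 129, 159, 48, 95]]
M 30 30 1.75 180 [[-5, 38, 129, 159, 48, -85]]
M 30 60 0 0 [[-24, 63, 136, 121, 69, 72]]
M 30 60 0 180 [[-24, 
[... 300 characters left out ...]
0 0 0 [[-64, 63, 136, 133, 72, 74]]
R 30 0 0 180 [[-64, 63, 136, 133, 72, -106]]
R 30 0 1.75 0 [[-49, 38, 121, 129, 45, 109]]
R 30 0 1.75 180 [[-49, 38, 121, 129, 45, -71]]
R 30 30 0 0 [[-71, 55, 116, 84, 61, 100]]
R 30 30 0 180 [[-71, 55, 116, 84, 61, -80]]
R 30 30 1.75 0 [[-58, 41, 104, 80, 60, 131]]
R 30 30 1.75 180 [[-58, 41, 104, 80, 60, -49]]
R 30 60 0 0 [[-66, 55, 95, 53, 76, 117]]
R 30 60 0 180 [[-66, 55, 95, 53, 76, -63]]
R 30 60 1.75 0 [[-58, 48, 81, 56, 84, 138]]
R 30 60 1.75 180 [[-58, 48, 81, 56, 84, -42]]
R 30 90 0 0 [[-58, 60, 75, 35, 97, 118]]
R 30 90 0 180 [[-58, 60, 75, 35, 97, -62]]
R 30 90 1.75 0 [[-52, 56, 57, 43, 109, 136]]
R 30 90 1.75 180 [[-52, 56, 57, 43, 109, -44]]
```

Run:
```python
from h import *
c=cap('wrist');H=np.array(c['hand_eye']);print(H.round(3),c['fx'])
z=c['z_map'];v,u=np.mgrid[0:480,0:640]
P=np.stack([(u-c['cx'])/c['fx']*z,(v-c['cy'])/c['fy']*z,z],-1)@H[:3,:3].T+H[:3,3]
m=(z>0)&(np.abs(P[...,1])<.06)&(P[...,2]<0.006)&(P[...,2]>-.08)&(np.abs(P[...,0])<.06)
p=P[m]*1000
for a in range(-80,6,6):
    k=p[(p[:,2]>=a)&(p[:,2]<a+6)]
    if len(k):print(a,len(k),'x',k[:,0].min().round(),k[:,0].max().round(),'y',k[:,1].min().round(),k[:,1].max().round())
```

```text
[[-0.    -0.962 -0.273  0.069]
 [ 1.    -0.    -0.    -0.001]
 [ 0.    -0.273  0.962 -0.141]
 [ 0.     0.     0.     1.   ]] 343.12652556767597
-80 9146 x -8.0 18.0 y -60.0 57.0
-74 7822 x -9.0 18.0 y -55.0 52.0
-68 4049 x -10.0 17.0 y -50.0 47.0
-62 3749 x -9.0 13.0 y -46.0 42.0
-56 5051 x -9.0 14.0 y -41.0 38.0
-50 2462 x -12.0 14.0 y -36.0 33.0
-44 681 x -6.0 14.0 y -30.0 27.0
-38 865 x -12.0 11.0 y -12.0 8.0
-32 419 x 6.0 11.0 y -15.0 12.0
-26 489 x 6.0 11.0 y -15.0 12.0
-20 452 x 5.0 11.0 y -15.0 12.0
-14 392 x 6.0 11.0 y -15.0 12.0
-8 205 x 6.0 11.0 y -14.0 10.0
```

```bash
cat > g.py <<'E'
from h import *
from k import ik,fk,PK,LO,HI
def toolu(th,psi): return tool(th,psi)*Ro.from_euler('z',180,degrees=True)   # camera on the upper side
xs=np.linspace(-.011,.011,7);ys=np.linspace(-.0135,.0135,9);zs=np.linspace(-.06,0,31)
F=np.array([(x,y,z) for x in xs for y in ys for z in zs if abs(x)>.0109 or abs(y)>.0134 or z>-.0001])
def frame(k):
    (cx,cy),ps=C[k];return np.array([cx,cy,0]),Ro.from_euler('z',ps,degrees=True)
def lid(k,p,R,ang=None):
    o,Q=frame(k);X=Q.inv().apply(R.apply(F)+p-o)
    x,y,z=X[:,0]-.05,X[:,1],X[:,2]-.0455
    rho=np.hypot(x,z);a=np.arctan2(z,-x)
    m=(rho<.116)&(np.abs(y)<np.where(rho<.1,.03,.02))&(a>-.5)
    inbox=(X[:,2]<.0455)&(np.abs(X[:,0])<.05)&(np.abs(y)<.03)
    if not m.any(): return 0,inbox.any(),None
    i=np.argmax(np.where(m,a,-9));return a[i],inbox.any(),(rho[i],y[i],F[i])
def ctcp(k,x,y,z):
    o,Q=frame(k);return o+Q.apply([x,y,z])
def jpath(q0,q1,save=True,hand=0):
    "joint-space transit -> list of poses"
    st=np.array([7,7,9.5,11,11,11.]);
    n=int(np.ceil((np.abs(np.array(q1)-q0)/st).max()))
    while 1:
        ps=[fk(q0+(np.array(q1)-q0)*i/n,PK) for i in range(n+1)]
        dp=max(np.linalg.norm(b[0]-a[0]) for a,b in zip(ps,ps[1:]));dr=max((a[1].inv()*b[1]).magnitude()*57.3 for a,b in zip(ps,ps[1:]))
        if dp<.048 and dr<8.4:break
        n+=1
    return [(p,R) for p,R in ps[1:]]
def emit(poses,hand=0,start=None,save=True,rep=1,lag=0):
    p0,R0=start or load();i=0;seq=list(poses)+[poses[-1]]*rep
    hs=hand if isinstance(hand,list) else [hand]*len(seq)
    q=None;sq=ik(p0,R0,m=-1);qs=telemetry.state()['qpos']
    prev=min(sq,key=lambda x:np.abs(x-qs).max()) if sq else qs
    bad=[]
    for j,(p,R) in enumerate(seq):
        s=ik(p,R,m=0.5)
        if not s: bad.append((j,'noik'));continue
        n=min(s,key=lambda x:np.abs(x-prev).max());d=np.abs(n-prev)
        if (d>np.array([7.6,7.6,10.3,12,12,12])).any(): bad.append((j,d.round(1).tolist()))
        prev=n
    print('rows',len(seq),'bad',bad,'end q',prev.round(0).tolist(),'end',p.round(3))
    while i<len(seq):
        rows=[]
        for (p,R),h in zip(seq[i:i+12],hs[i:i+12]):
            d=np.round(R0.inv().apply(p-p0)/.3,3);a=np.round((R0.inv()*R).as_rotvec()/np.pi,3)
            if np.abs(d).max()>1: break
            rows.append(dict(zip(['dx','dy','dz','ax','ay','az'],map(float,[*d,*a])))|{'hand':h});D,A=d,a
        print(json.dumps(rows).replace('"hand"','"hand"'))
        p0=p0+R0.apply(D*.3);R0=R0*Ro.from_rotvec(A*np.pi);i+=len(rows)
    if save: json.dump(dict(p=p0.tolist(),q=R0.as_quat().tolist()),open('cmd.json','w'))
def chk():
    s=telemetry.state();p,R=st_pose(s);q,Q=load();print(s['t'],'err',((p-q)*1e3).round(1),((Q.inv()*R).magnitude()*57.3).round(2),'q',s['qpos'].round(1),'p',p.round(4),'f',s['wrist_force'].round(1),s['opening'].round(3))
E
python3 - <<'E'
from g import *
k='L';ps=C[k][1]
for th,dps in((30,60),(30,75),(30,90),(25,75)):
  R=toolu(th,ps+dps)
  for y in(-.012,-.006,0,.006):
    # how close in x can TCP come to box at height z where lid just touches
    best=None
    for x in np.arange(-.09,-.04,.001):
      for z in np.arange(.015,.045,.001):
        a,b,i=lid(k,ctcp(k,x,y,z),R)
        if not b and i is not None and a<=0 and (best is None or x>best[0]+1e-6): best=(x,z,a,i[0],i[1])
    print(th,dps,y,[np.round(v,3) for v in best] if best else None)
E
```

```text
30 60 -0.012 [np.float64(-0.065), np.float64(0.015), np.float64(-0.13), np.float64(0.115), np.float64(-0.018)]
30 60 -0.006 [np.float64(-0.065), np.float64(0.015), np.float64(-0.095), np.float64(0.116), np.float64(-0.02)]
30 60 0 [np.float64(-0.065), np.float64(0.015), np.float64(-0.069), np.float64(0.115), np.float64(-0.02)]
30 60 0.006 [np.float64(-0.065), np.float64(0.015), np.float64(-0.043), np.float64(0.115), np.float64(-0.02)]
30 75 -0.012 [np.float64(-0.065), np.float64(0.015), np.float64(-0.123), np.float64(0.114), np.float64(-0.019)]
30 75 -0.006 [np.float64(-0.065), np.float64(0.015), np.float64(-0.086), np.float64(0.116), np.float64(-0.02)]
30 75 0 [np.float64(-0.065), np.float64(0.015), np.float64(-0.061), np.float64(0.114), np.float64(-0.02)]
30 75 0.006 [np.float64(-0.065), np.float64(0.015), np.float64(-0.035), np.float64(0.115), np.float64(-0.019)]
30 90 -0.012 [np.float64(-0.064), np.float64(0.015), np.float64(-0.122), np.float64(0.115), np.float64(-0.019)]
30 90 -0.006 [np.float64(-0.064), np.float64(0.015), np.float64(-0.087), np.float64(0.114), np.float64(-0.02)]
30 90 0 [np.float64(-0.064), np.float64(0.015), np.float64(-0.061), np.float64(0.114), np.float64(-0.019)]
30 90 0.006 [np.float64(-0.064), np.float64(0.015), np.float64(-0.026), np.float64(0.114), np.float64(-0.02)]
25 75 -0.012 [np.float64(-0.065), np.float64(0.015), np.float64(-0.136), np.float64(0.114), np.float64(-0.019)]
25 75 -0.006 [np.float64(-0.065), np.float64(0.015), np.float64(-0.104), np.float64(0.116), np.float64(-0.02)]
25 75 0 [np.float64(-0.065), np.float64(0.015), np.float64(-0.092), np.float64(0.113), np.float64(-0.018)]
25 75 0.006 [np.float64(-0.065), np.float64(0.015), np.float64(-0.061), np.float64(0.115), np.float64(-0.019)]
```

```bash
cat >> g.py <<'E'
def swing(k,th,dps,y=-.008,rho0=.122,rho1=.105,aend=1.75,n=22,verbose=True):
    R=toolu(th,C[k][1]+dps);out=[]
    for t in np.linspace(0,1,n+1):
        rho=rho0+(rho1-rho0)*min(1,t*1.5)
        tgt=-.06+(aend+.06)*t;lo,hi=-.6,2.0
        # TCP angle alpha for which the lid is at tgt
        for a in np.arange(-.6,2.0,.005):
            p=ctcp(k,.05-rho*np.cos(a),y,.0455+rho*np.sin(a))
            L,b,i=lid(k,p,R)
            if i is not None and L>=tgt: break
        out.append((p,R))
        if verbose: print(t.round(2),tgt.round(2),a.round(3),p.round(3),L.round(2),b,None if i is None else (i[0].round(3),i[1].round(3),(i[2]*1e3).round(0).tolist()),[q.round(0).tolist() for q in ik(p,R)])
    return out
E
python3 - <<'E'
from g import *
for k,th,d in(('L',30,60),('M',30,75),('R',30,45)): print(k);swing(k,th,d,n=10)
E
```

```text
L
0.0 -0.06 -0.19 [0.51  0.276 0.022] -0.06 False (np.float64(0.115), np.float64(-0.019), [11.0, 10.0, -14.0]) [[-8.0, 56.0, 114.0, 88.0, 60.0, -79.0]]
0.1 0.12 -0.02 [0.51  0.276 0.043] 0.12 False (np.float64(0.115), np.float64(-0.019), [11.0, 10.0, -14.0]) [[-8.0, 53.0, 114.0, 86.0, 60.0, -76.0]]
0.2 0.3 0.155 [0.514 0.277 0.064] 0.31 False (np.float64(0.111), np.float64(-0.019), [11.0, 14.0, -12.0]) [[-8.0, 51.0, 114.0, 85.0, 60.0, -73.0]]
0.3 0.48 0.325 [0.52  0.28  0.082] 0.48 False (np.float64(0.112), np.float64(-0.019), [11.0, 14.0, -12.0]) [[-8.0, 49.0, 113.0, 83.0, 60.0, -69.0]]
0.4 0.66 0.505 [0.53  0.283 0.1  ] 0.67 False (np.float64(0.113), np.float64(-0.019), [11.0, 14.0, -12.0]) [[-7.0, 46.0, 112.0, 82.0, 61.0, -65.0]]
0.5 0.84 0.69 [0.543 0.287 0.115] 0.85 False (np.float64(0.113), np.float64(-0.019), [11.0, 14.0, -12.0]) [[-7.0, 45.0, 110.0, 80.0, 61.0, -61.0]]
0.6 1.03 0.865 [0.558 0.292 0.127] 1.03 False (np.float64(0.106), np.float64(-0.01), [11.0, 14.0, 0.0]) [[-6.0, 44.0, 107.0, 79.0, 61.0, -57.0]]
0.7 1.21 1.05 [0.574 0.297 0.137] 1.21 False (np.float64(0.107), 
[... 3088 characters left out ...]
 False (np.float64(0.107), np.float64(-0.014), [11.0, 14.0, 0.0]) [[-66.0, 45.0, 101.0, 64.0, 71.0, -54.0]]
0.7 1.21 1.055 [ 0.529 -0.304  0.137] 1.21 False (np.float64(0.108), np.float64(-0.014), [11.0, 14.0, 0.0]) [[-64.0, 44.0, 99.0, 64.0, 72.0, -52.0]]
0.8 1.39 1.25 [ 0.547 -0.307  0.145] 1.39 False (np.float64(0.111), np.float64(-0.014), [11.0, 14.0, 0.0]) [[-63.0, 44.0, 97.0, 64.0, 72.0, -49.0]]
0.9 1.57 1.445 [ 0.567 -0.31   0.15 ] 1.57 False (np.float64(0.114), np.float64(-0.014), [11.0, 14.0, 0.0]) [[-61.0, 44.0, 95.0, 65.0, 72.0, -47.0]]
1.0 1.75 1.65 [ 0.588 -0.314  0.15 ] 1.75 False (np.float64(0.113), np.float64(-0.015), [7.0, 14.0, 0.0]) [[-60.0, 45.0, 93.0, 65.0, 72.0, -45.0]]
```

```bash
cat >> g.py <<'E'
SW=dict(L=(30,60),M=(30,75),R=(30,45))
def getswing(k,n=22,aend=1.78,verbose=False): return swing(k,*SW[k],y=-.006,rho0=.119,rho1=.098,aend=aend,n=n,verbose=verbose)
def near(p,R,q): 
    s=ik(p,R,m=1);return min(s,key=lambda x:np.abs(x-q).max()) if s else None
BODY=np.array([(x,y,z) for x in(-.04,.04) for y in(-.06,.06) for z in(-.19,-.08)]+[(.085,0,-.14),(.085,0,-.18)]+[(a,b,0) for a in(-.011,.011) for b in(-.0135,.0135)])
def low(p,R): return (R.apply(BODY)+p)[:,2].min()
E
python3 - <<'E'
from g import *
sw=getswing('L',verbose=True,n=8)
p,R=sw[0];z=R.as_matrix()[:,2]
pre=p-z*.10+[0,0,.03]
q0=telemetry.state()['qpos'];q1=near(pre,R,np.array([-8,56,110,88,60,-79]));print(pre,q1)
qm=np.array([5,20,95,0,60,-45.])
pa=jpath(q0,qm)+jpath(qm,q1)
for P,Q in pa: print(P.round(3),low(P,Q).round(3),end=' ')
emit(pa,start=st_pose())
E
```

```text
0.0 -0.06 -0.215 [0.512 0.279 0.02 ] -0.06 False (np.float64(0.116), np.float64(-0.018), [11.0, 7.0, -18.0]) [[-8.0, 56.0, 114.0, 88.0, 60.0, -78.0]]
0.12 0.17 0.01 [0.514 0.279 0.047] 0.17 False (np.float64(0.113), np.float64(-0.02), [11.0, 10.0, -18.0]) [[-8.0, 53.0, 114.0, 86.0, 60.0, -75.0]]
0.25 0.4 0.23 [0.52  0.282 0.071] 0.4 False (np.float64(0.109), np.float64(-0.02), [11.0, 14.0, -16.0]) [[-8.0, 50.0, 113.0, 84.0, 60.0, -70.0]]
0.38 0.63 0.46 [0.532 0.285 0.093] 0.63 False (np.float64(0.11), np.float64(-0.02), [11.0, 14.0, -16.0]) [[-7.0, 47.0, 112.0, 82.0, 61.0, -65.0]]
0.5 0.86 0.695 [0.547 0.291 0.112] 0.86 False (np.float64(0.1), np.float64(-0.008), [11.0, 14.0, 0.0]) [[-6.0, 45.0, 109.0, 81.0, 61.0, -60.0]]
0.62 1.09 0.92 [0.566 0.297 0.125] 1.09 False (np.float64(0.1), np.float64(-0.008), [11.0, 14.0, 0.0]) [[-5.0, 44.0, 106.0, 79.0, 61.0, -56.0]]
0.75 1.32 1.155 [0.585 0.303 0.135] 1.32 False (np.float64(0.102), np.float64(-0.008), [11.0, 14.0, 0.0]) [[-4.0, 44.0, 103.0, 78.0, 61.0, -52.0]]
0.88 1.55 1.405 [0.607 0.311 0.142] 1.55 False (np.float64(0.106), np.float64
[... 2394 characters left out ...]
": 0.236, "ax": -0.043, "ay": 0.14, "az": 0.097, "hand": 0}, {"dx": 0.278, "dy": 0.019, "dz": 0.26, "ax": -0.058, "ay": 0.169, "az": 0.126, "hand": 0}, {"dx": 0.294, "dy": 0.046, "dz": 0.276, "ax": -0.076, "ay": 0.196, "az": 0.157, "hand": 0}, {"dx": 0.292, "dy": 0.076, "dz": 0.286, "ax": -0.095, "ay": 0.22, "az": 0.19, "hand": 0}, {"dx": 0.271, "dy": 0.105, "dz": 0.292, "ax": -0.115, "ay": 0.241, "az": 0.224, "hand": 0}, {"dx": 0.231, "dy": 0.129, "dz": 0.298, "ax": -0.136, "ay": 0.258, "az": 0.26, "hand": 0}, {"dx": 0.174, "dy": 0.146, "dz": 0.305, "ax": -0.158, "ay": 0.271, "az": 0.297, "hand": 0}, {"dx": 0.174, "dy": 0.146, "dz": 0.305, "ax": -0.158, "ay": 0.271, "az": 0.297, "hand": 0}]
```

Emit:
move_arm([
  {"dx":-0.056,"dy":-0.14,"dz":0.025,"ax":0.03,"ay":0.001,"az":0.029,"hand":0},
  {"dx":-0.087,"dy":-0.273,"dz":0.04,"ax":0.058,"ay":0.006,"az":0.059,"hand":0},
  {"dx":-0.097,"dy":-0.394,"dz":0.046,"ax":0.083,"ay":0.016,"az":0.089,"hand":0},
  {"dx":-0.09,"dy":-0.498,"dz":0.045,"ax":0.104,"ay":0.029,"az":0.118,"hand":0},
  {"dx":-0.07,"dy":-0.581,"dz":0.04,"ax":0.12,"ay":0.045,"az":0.148,"hand":0},
  {"dx":-0.044,"dy":-0.643,"dz":0.031,"ax":0.132,"ay":0.064,"az":0.178,"hand":0},
  {"dx":-0.016,"dy":-0.683,"dz":0.021,"ax":0.138,"ay":0.085,"az":0.207,"hand":0},
  {"dx":0.008,"dy":-0.701,"dz":0.01,"ax":0.139,"ay":0.108,"az":0.235,"hand":0},
  {"dx":0.023,"dy":-0.7,"dz":-0.002,"ax":0.134,"ay":0.131,"az":0.262,"hand":0},
  {"dx":0.025,"dy":-0.683,"dz":-0.014,"ax":0.123,"ay":0.154,"az":0.287,"hand":0},
  {"dx":0.011,"dy":-0.654,"dz":-0.029,"ax":0.106,"ay":0.176,"az":0.311,"hand":0},
  {"dx":0.011,"dy":-0.654,"dz":-0.029,"ax":0.106,"ay":0.176,"az":0.311,"hand":0},
])

```text
t: 3.8
ee_pos: [0.5237, 0.1073, 0.2147]
eef_rot: [176.3, 3.3, 139.9]
wrist_force: [0.7, -0.2, -0.1]
opening: 0.002
```

Run:
```python
from g import *
chk()
sw=getswing('L',n=8)
p,R=sw[0];z=R.as_matrix()[:,2]
pre=p-z*.10+[0,0,.03]
q0=telemetry.state()['qpos'];q1=near(pre,R,np.array([-8,56,110,88,60,-79]))
qm=np.array([5,20,95,0,60,-45.]);print('want',fk(qm,PK)[0])
emit(jpath(q0,q1),start=st_pose())
```

```text
Traceback (most recent call last):
  File "g.py", line 51, in chk
    s=telemetry.state();p,R=st_pose(s);q,Q=load();print(s['t'],'err',((p-q)*1e3).round(1),((Q.inv()*R).magnitude()*57.3).round(2),'q',s['qpos'].round(1),'p',p.round(4),'f',s['wrist_force'].round(1),s['opening'].round(3))
                                                                                          ^^^^^^^^^^^^^^^^^^^^^^^^^^^^^^^^^^^^
AttributeError: 'float' object has no attribute 'round'
```

```bash
sed -i 's/((Q.inv()\*R).magnitude()\*57.3).round(2)/round((Q.inv()*R).magnitude()*57.3,2)/; s/s\[.opening.\].round(3)/round(float(s["opening"]),3)/' g.py
python3 - <<'E'
from g import *
sw=getswing('L',n=8)
p,R=sw[0];z=R.as_matrix()[:,2]
pre=p-z*.10+[0,0,.03]
q0=telemetry.state()['qpos'];q1=near(pre,R,np.array([-8,56,110,88,60,-79]))
emit(jpath(q0,q1),start=st_pose())
E
```

```text
rows 12 bad [] end q [-19.0, 46.0, 116.0, 73.0, 64.0, -70.0] end [0.495 0.194 0.1  ]
[{"dx": 0.086, "dy": -0.022, "dz": 0.092, "ax": -0.005, "ay": 0.039, "az": 0.019, "hand": 0}, {"dx": 0.168, "dy": -0.033, "dz": 0.167, "ax": -0.012, "ay": 0.077, "az": 0.041, "hand": 0}, {"dx": 0.242, "dy": -0.033, "dz": 0.224, "ax": -0.021, "ay": 0.112, "az": 0.064, "hand": 0}, {"dx": 0.306, "dy": -0.024, "dz": 0.267, "ax": -0.033, "ay": 0.146, "az": 0.09, "hand": 0}, {"dx": 0.355, "dy": -0.007, "dz": 0.297, "ax": -0.046, "ay": 0.178, "az": 0.118, "hand": 0}, {"dx": 0.389, "dy": 0.017, "dz": 0.318, "ax": -0.061, "ay": 0.207, "az": 0.148, "hand": 0}, {"dx": 0.404, "dy": 0.045, "dz": 0.331, "ax": -0.077, "ay": 0.233, "az": 0.179, "hand": 0}, {"dx": 0.401, "dy": 0.074, "dz": 0.342, "ax": -0.095, "ay": 0.256, "az": 0.213, "hand": 0}, {"dx": 0.379, "dy": 0.101, "dz": 0.351, "ax": -0.114, "ay": 0.276, "az": 0.249, "hand": 0}, {"dx": 0.339, "dy": 0.123, "dz": 0.361, "ax": -0.133, "ay": 0.292, "az": 0.286, "hand": 0}, {"dx": 0.282, "dy": 0.136, "dz": 0.376, "ax": -0.153, "ay": 0.305, "az": 0.325, "hand": 0}, {"dx": 0.282, "dy": 0.136, "dz": 0.376, "ax": -0.153, "ay": 0.305, "az": 0.325, "hand": 0}]
```

Emit:
move_arm([
  {"dx":0.086,"dy":-0.022,"dz":0.092,"ax":-0.005,"ay":0.039,"az":0.019,"hand":0},
  {"dx":0.168,"dy":-0.033,"dz":0.167,"ax":-0.012,"ay":0.077,"az":0.041,"hand":0},
  {"dx":0.242,"dy":-0.033,"dz":0.224,"ax":-0.021,"ay":0.112,"az":0.064,"hand":0},
  {"dx":0.306,"dy":-0.024,"dz":0.267,"ax":-0.033,"ay":0.146,"az":0.09,"hand":0},
  {"dx":0.355,"dy":-0.007,"dz":0.297,"ax":-0.046,"ay":0.178,"az":0.118,"hand":0},
  {"dx":0.389,"dy":0.017,"dz":0.318,"ax":-0.061,"ay":0.207,"az":0.148,"hand":0},
  {"dx":0.404,"dy":0.045,"dz":0.331,"ax":-0.077,"ay":0.233,"az":0.179,"hand":0},
  {"dx":0.401,"dy":0.074,"dz":0.342,"ax":-0.095,"ay":0.256,"az":0.213,"hand":0},
  {"dx":0.379,"dy":0.101,"dz":0.351,"ax":-0.114,"ay":0.276,"az":0.249,"hand":0},
  {"dx":0.339,"dy":0.123,"dz":0.361,"ax":-0.133,"ay":0.292,"az":0.286,"hand":0},
  {"dx":0.282,"dy":0.136,"dz":0.376,"ax":-0.153,"ay":0.305,"az":0.325,"hand":0},
  {"dx":0.282,"dy":0.136,"dz":0.376,"ax":-0.153,"ay":0.305,"az":0.325,"hand":0},
])

```text
t: 5.0
ee_pos: [0.4916, 0.1933, 0.0967]
eef_rot: [-179.3, -59.7, 77.6]
wrist_force: [-1.2, 0.5, -0.9]
opening: 0.005
```

Run:
```python
from g import *
chk()
sw=getswing('L',n=22)
p,R=sw[0];z=R.as_matrix()[:,2]
a,b=p-z*.10,p
way=[(a+(0*a),R)]+[(a+(b-a)*t,R) for t in(.33,.67,1)]
emit(way)
```

```text
5.0 err [-3.3 -0.9 -3.3] 0.39 q [-19.5  46.4 115.6  72.5  63.7 -69.7] p [0.4916 0.1933 0.0967] f [-1.2  0.5 -0.9] 0.005
rows 5 bad [] end q [-8.0, 56.0, 114.0, 88.0, 60.0, -78.0] end [0.512 0.279 0.02 ]
[{"dx": -0.086, "dy": 0.0, "dz": 0.05, "ax": -0.0, "ay": 0.0, "az": -0.0, "hand": 0}, {"dx": -0.086, "dy": 0.0, "dz": 0.16, "ax": -0.0, "ay": 0.0, "az": -0.0, "hand": 0}, {"dx": -0.086, "dy": 0.0, "dz": 0.273, "ax": -0.0, "ay": 0.0, "az": -0.0, "hand": 0}, {"dx": -0.086, "dy": 0.0, "dz": 0.383, "ax": -0.0, "ay": 0.0, "az": -0.0, "hand": 0}, {"dx": -0.086, "dy": 0.0, "dz": 0.383, "ax": -0.0, "ay": 0.0, "az": -0.0, "hand": 0}]
```

Emit:
move_arm([
  {"dx":-0.086,"dy":0,"dz":0.05,"ax":0,"ay":0,"az":0,"hand":0},
  {"dx":-0.086,"dy":0,"dz":0.16,"ax":0,"ay":0,"az":0,"hand":0},
  {"dx":-0.086,"dy":0,"dz":0.273,"ax":0,"ay":0,"az":0,"hand":0},
  {"dx":-0.086,"dy":0,"dz":0.383,"ax":0,"ay":0,"az":0,"hand":0},
  {"dx":-0.086,"dy":0,"dz":0.383,"ax":0,"ay":0,"az":0,"hand":0},
  {"dx":-0.086,"dy":0,"dz":0.383,"ax":0,"ay":0,"az":0,"hand":0},
])

```text
t: 5.6
ee_pos: [0.5084, 0.2796, 0.0184]
eef_rot: [-179.9, -59.7, 78.6]
wrist_force: [0.5, -0.3, -0.1]
opening: -0.002
```

Run:
```python
from g import *
chk();cap('scene','s1')
emit(getswing('L',n=23)[1:],rep=1)
```

```text
5.6 err [-3.8  0.6 -1.8] 0.51 q [ -8.1  56.4 113.5  87.2  59.7 -78.3] p [0.5084 0.2796 0.0184] f [ 0.5 -0.3 -0.1] -0.002
rows 24 bad [] end q [-2.0, 44.0, 96.0, 76.0, 62.0, -45.0] end [0.631 0.318 0.143]
[{"dx": 0.027, "dy": -0.001, "dz": -0.016, "ax": -0.0, "ay": 0.0, "az": -0.0, "hand": 0}, {"dx": 0.053, "dy": 0.001, "dz": -0.03, "ax": -0.0, "ay": 0.0, "az": -0.0, "hand": 0}, {"dx": 0.079, "dy": 0.004, "dz": -0.043, "ax": -0.0, "ay": 0.0, "az": -0.0, "hand": 0}, {"dx": 0.107, "dy": 0.01, "dz": -0.055, "ax": -0.0, "ay": 0.0, "az": -0.0, "hand": 0}, {"dx": 0.133, "dy": 0.017, "dz": -0.065, "ax": -0.0, "ay": 0.0, "az": -0.0, "hand": 0}, {"dx": 0.16, "dy": 0.026, "dz": -0.075, "ax": -0.0, "ay": 0.0, "az": -0.0, "hand": 0}, {"dx": 0.186, "dy": 0.037, "dz": -0.083, "ax": -0.0, "ay": 0.0, "az": -0.0, "hand": 0}, {"dx": 0.212, "dy": 0.05, "dz": -0.089, "ax": -0.0, "ay": 0.0, "az": -0.0, "hand": 0}, {"dx": 0.237, "dy": 0.064, "dz": -0.094, "ax": -0.0, "ay": 0.0, "az": -0.0, "hand": 0}, {"dx": 0.26, "dy": 0.08, "dz": -0.097, "ax": -0.0, "ay": 0.0, "az": -0.0, "hand": 0}, {"dx": 0.284, "dy": 
[... 495 characters left out ...]
nd": 0}, {"dx": 0.087, "dy": 0.1, "dz": 0.017, "ax": -0.0, "ay": 0.0, "az": -0.0, "hand": 0}, {"dx": 0.103, "dy": 0.122, "dz": 0.023, "ax": -0.0, "ay": 0.0, "az": -0.0, "hand": 0}, {"dx": 0.117, "dy": 0.145, "dz": 0.03, "ax": -0.0, "ay": 0.0, "az": -0.0, "hand": 0}, {"dx": 0.129, "dy": 0.169, "dz": 0.039, "ax": -0.0, "ay": 0.0, "az": -0.0, "hand": 0}, {"dx": 0.14, "dy": 0.194, "dz": 0.049, "ax": -0.0, "ay": 0.0, "az": -0.0, "hand": 0}, {"dx": 0.148, "dy": 0.219, "dz": 0.061, "ax": -0.0, "ay": 0.0, "az": -0.0, "hand": 0}, {"dx": 0.154, "dy": 0.245, "dz": 0.074, "ax": -0.0, "ay": 0.0, "az": -0.0, "hand": 0}, {"dx": 0.154, "dy": 0.245, "dz": 0.074, "ax": -0.0, "ay": 0.0, "az": -0.0, "hand": 0}]
```

View pics/s1.png

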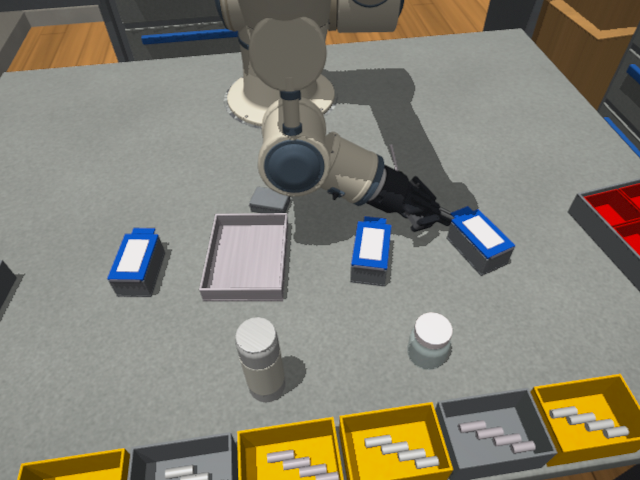

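Run:
```python
from g import *
emit(getswing('L',n=23)[1:],rep=1,start=st_pose())
```

```text
rows 24 bad [] end q [-2.0, 44.0, 96.0, 76.0, 62.0, -45.0] end [0.631 0.318 0.143]
[{"dx": 0.033, "dy": 0.01, "dz": -0.016, "ax": -0.002, "ay": 0.002, "az": 0.001, "hand": 0}, {"dx": 0.059, "dy": 0.011, "dz": -0.03, "ax": -0.002, "ay": 0.002, "az": 0.001, "hand": 0}, {"dx": 0.085, "dy": 0.015, "dz": -0.043, "ax": -0.002, "ay": 0.002, "az": 0.001, "hand": 0}, {"dx": 0.112, "dy": 0.02, "dz": -0.056, "ax": -0.002, "ay": 0.002, "az": 0.001, "hand": 0}, {"dx": 0.138, "dy": 0.027, "dz": -0.066, "ax": -0.002, "ay": 0.002, "az": 0.001, "hand": 0}, {"dx": 0.165, "dy": 0.036, "dz": -0.076, "ax": -0.002, "ay": 0.002, "az": 0.001, "hand": 0}, {"dx": 0.191, "dy": 0.047, "dz": -0.084, "ax": -0.002, "ay": 0.002, "az": 0.001, "hand": 0}, {"dx": 0.217, "dy": 0.06, "dz": -0.09, "ax": -0.002, "ay": 0.002, "az": 0.001, "hand": 0}, {"dx": 0.242, "dy": 0.075, "dz": -0.095, "ax": -0.002, "ay": 0.002, "az": 0.001, "hand": 0}, {"dx": 0.265, "dy": 0.09, "dz": -0.098, "ax": -0.002, "ay": 0.002, "az": 0.001, "hand": 0}, {"dx": 0.289, "dy": 0.108, "dz": -0.1, "ax": -0.002, "ay": 0.002, "az": 0.001, "hand": 0}, {
[... 428 characters left out ...]
nd": 0}, {"dx": 0.087, "dy": 0.1, "dz": 0.016, "ax": 0.0, "ay": -0.0, "az": -0.0, "hand": 0}, {"dx": 0.103, "dy": 0.122, "dz": 0.022, "ax": 0.0, "ay": -0.0, "az": -0.0, "hand": 0}, {"dx": 0.117, "dy": 0.145, "dz": 0.03, "ax": 0.0, "ay": -0.0, "az": -0.0, "hand": 0}, {"dx": 0.129, "dy": 0.168, "dz": 0.038, "ax": 0.0, "ay": -0.0, "az": -0.0, "hand": 0}, {"dx": 0.14, "dy": 0.193, "dz": 0.049, "ax": 0.0, "ay": -0.0, "az": -0.0, "hand": 0}, {"dx": 0.148, "dy": 0.219, "dz": 0.061, "ax": 0.0, "ay": -0.0, "az": -0.0, "hand": 0}, {"dx": 0.154, "dy": 0.244, "dz": 0.074, "ax": 0.0, "ay": -0.0, "az": -0.0, "hand": 0}, {"dx": 0.154, "dy": 0.244, "dz": 0.074, "ax": 0.0, "ay": -0.0, "az": -0.0, "hand": 0}]
```

Emit:
move_arm([
  {"dx":0.033,"dy":0.01,"dz":-0.016,"ax":-0.002,"ay":0.002,"az":0.001,"hand":0},
  {"dx":0.059,"dy":0.011,"dz":-0.03,"ax":-0.002,"ay":0.002,"az":0.001,"hand":0},
  {"dx":0.085,"dy":0.015,"dz":-0.043,"ax":-0.002,"ay":0.002,"az":0.001,"hand":0},
  {"dx":0.112,"dy":0.02,"dz":-0.056,"ax":-0.002,"ay":0.002,"az":0.001,"hand":0},
  {"dx":0.138,"dy":0.027,"dz":-0.066,"ax":-0.002,"ay":0.002,"az":0.001,"hand":0},
  {"dx":0.165,"dy":0.036,"dz":-0.076,"ax":-0.002,"ay":0.002,"az":0.001,"hand":0},
  {"dx":0.191,"dy":0.047,"dz":-0.084,"ax":-0.002,"ay":0.002,"az":0.001,"hand":0},
  {"dx":0.217,"dy":0.06,"dz":-0.09,"ax":-0.002,"ay":0.002,"az":0.001,"hand":0},
  {"dx":0.242,"dy":0.075,"dz":-0.095,"ax":-0.002,"ay":0.002,"az":0.001,"hand":0},
  {"dx":0.265,"dy":0.09,"dz":-0.098,"ax":-0.002,"ay":0.002,"az":0.001,"hand":0},
  {"dx":0.289,"dy":0.108,"dz":-0.1,"ax":-0.002,"ay":0.002,"az":0.001,"hand":0},
  {"dx":0.31,"dy":0.127,"dz":-0.1,"ax":-0.002,"ay":0.002,"az":0.001,"hand":0},
])

```text
t: 6.85
ee_pos: [0.5522, 0.2907, 0.1143]
eef_rot: [-179.8, -60.2, 77.8]
wrist_force: [-0.9, 0.1, -0.6]
opening: -0.002
```

Run:
```python
from g import *
cap('scene','s2')
```

```text
(no output)
```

View pics/s2.png

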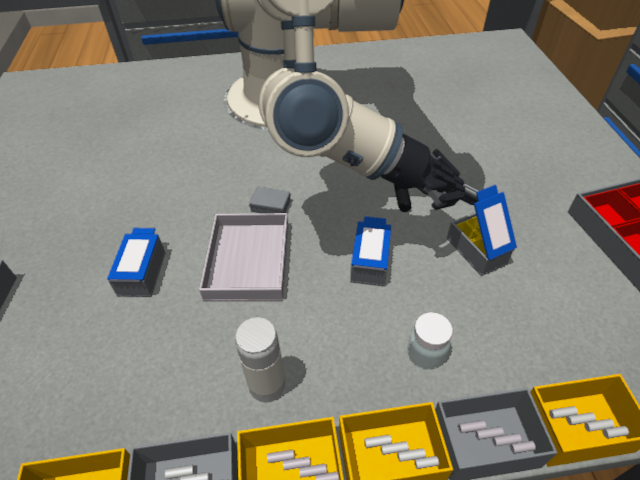

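The lid of the left case is open to about 1 rad (lid at 495,220), carried by the finger. Continuing.

Emit:
move_arm([
  {"dx":0.019,"dy":0.018,"dz":0.001,"ax":0,"ay":0,"az":0,"hand":0},
  {"dx":0.037,"dy":0.038,"dz":0.004,"ax":0,"ay":0,"az":0,"hand":0},
  {"dx":0.053,"dy":0.059,"dz":0.008,"ax":0,"ay":0,"az":0,"hand":0},
  {"dx":0.07,"dy":0.078,"dz":0.012,"ax":0,"ay":0,"az":0,"hand":0},
  {"dx":0.087,"dy":0.1,"dz":0.016,"ax":0,"ay":0,"az":0,"hand":0},
  {"dx":0.103,"dy":0.122,"dz":0.022,"ax":0,"ay":0,"az":0,"hand":0},
  {"dx":0.117,"dy":0.145,"dz":0.03,"ax":0,"ay":0,"az":0,"hand":0},
  {"dx":0.129,"dy":0.168,"dz":0.038,"ax":0,"ay":0,"az":0,"hand":0},
  {"dx":0.14,"dy":0.193,"dz":0.049,"ax":0,"ay":0,"az":0,"hand":0},
  {"dx":0.148,"dy":0.219,"dz":0.061,"ax":0,"ay":0,"az":0,"hand":0},
  {"dx":0.154,"dy":0.244,"dz":0.074,"ax":0,"ay":0,"az":0,"hand":0},
  {"dx":0.154,"dy":0.244,"dz":0.074,"ax":0,"ay":0,"az":0,"hand":0},
])

```text
t: 8.1
ee_pos: [0.6334, 0.3167, 0.1425]
eef_rot: [-179.9, -60.2, 77.8]
wrist_force: [0.7, -0.2, 0.5]
opening: 0.001
```

```bash
cat >> g.py <<'E'
def lidang(cam='scene',k='L',name=None):
    c=cap(cam,name);W=world(c);o,Q=frame(k);X=Q.inv().apply((W-o).reshape(-1,3)).reshape(W.shape)
    img=c['pixels'].astype(int)
    m=(c['z_map']>0)&(np.abs(X[...,1])<.05)&(X[...,0]>-.1)&(X[...,0]<.16)&(X[...,2]>.055)&(X[...,2]<.17)&(img[...,2]>img[...,0]+40)&(img[...,2]>100)
    p=X[m]
    if len(p)<30: return len(p),None
    # PCA in x-z of blue points
    a=p[:,[0,2]];hx=a-[.05,.0455]
    ang=np.arctan2(hx[:,1],-hx[:,0]);r=np.hypot(*hx.T)
    return len(p),np.percentile(ang[r>.05],[10,50,90]).round(2),np.percentile(p,[2,98],axis=0).round(3).tolist()
E
python3 - <<'E'
from g import *
print(lidang('scene','L','s3'));chk()
E
```

```text
(268, array([2.12, 2.13, 2.15]), [[0.062, -0.029, 0.067], [0.113, 0.028, 0.144]])
8.15 err [ 1.7 -1.6 -0.7] 0.3 q [ -2.8  44.6  96.3  76.5  61.7 -44.9] p [0.6326 0.3166 0.1424] f [ 0.1 -0.1 -0.4] -0.002
```

View pics/s3.png

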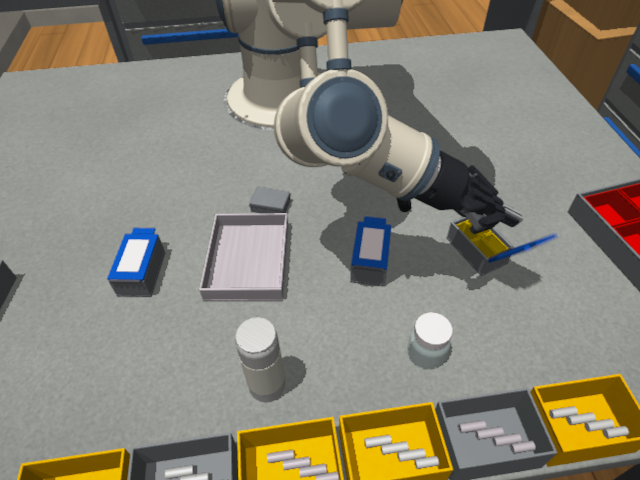

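Run:
```python
from g import *
p0,R0=st_pose();z0=R0.as_matrix()[:,2]
r1=p0-z0*.05+[0,0,.04]
qr=near(r1,R0,telemetry.state()['qpos']);print(r1,qr)
sw=getswing('M',verbose=True,n=8)
p,R=sw[0];z=R.as_matrix()[:,2]
a=p-z*.10+[0,0,.03]
q1=near(a,R,np.array([-29,56,120,90,60,-90]));print(a,q1)
up=[(p0+(r1-p0)*t,R0) for t in (.5,1)]
pa=up+jpath(qr,q1)+[(a+(p-z*.1-a),R)]
for P,Q in pa: print(P.round(3),low(P,Q).round(3),end=' ')
emit(pa,start=(p0,R0))
```

```text
[0.62357476 0.27418824 0.20725351] [ -6.99297885  37.9498365   96.36706768  70.6802299   66.28119004
 -38.78401375]
0.0 -0.06 -0.22 [0.504 0.123 0.02 ] -0.06 False (np.float64(0.113), np.float64(-0.019), [11.0, 7.0, -20.0]) [[-28.0, 59.0, 126.0, 97.0, 61.0, -96.0]]
0.12 0.17 0.0 [0.505 0.123 0.046] 0.18 False (np.float64(0.106), np.float64(-0.019), [11.0, 14.0, -18.0]) [[-28.0, 55.0, 126.0, 95.0, 60.0, -92.0]]
0.25 0.4 0.21 [0.511 0.121 0.069] 0.4 False (np.float64(0.107), np.float64(-0.019), [11.0, 14.0, -18.0]) [[-28.0, 52.0, 126.0, 93.0, 60.0, -87.0]]
0.38 0.63 0.435 [0.522 0.117 0.091] 0.63 False (np.float64(0.108), np.float64(-0.019), [11.0, 14.0, -18.0]) [[-28.0, 48.0, 124.0, 90.0, 60.0, -81.0]]
0.5 0.86 0.67 [0.538 0.112 0.11 ] 0.86 False (np.float64(0.109), np.float64(-0.019), [11.0, 14.0, -18.0]) [[-27.0, 45.0, 121.0, 87.0, 60.0, -74.0]]
0.62 1.09 0.91 [0.557 0.106 0.124] 1.09 False (np.float64(0.109), np.float64(-0.019), [11.0, 14.0, -18.0]) [[-27.0, 43.0, 118.0, 85.0, 60.0, -68.0]]
0.75 1.32 1.155 [0.577 0.1   0.135] 1.32 False (np.float64(0.102), np.float64(-0.004), [11.0
[... 1367 characters left out ...]
-0.045, "ay": -0.003, "az": 0.025, "hand": 0}, {"dx": -0.417, "dy": -0.146, "dz": -0.586, "ax": -0.056, "ay": -0.003, "az": 0.031, "hand": 0}, {"dx": -0.487, "dy": -0.2, "dz": -0.644, "ax": -0.067, "ay": -0.003, "az": 0.038, "hand": 0}, {"dx": -0.544, "dy": -0.26, "dz": -0.697, "ax": -0.077, "ay": -0.003, "az": 0.044, "hand": 0}, {"dx": -0.587, "dy": -0.321, "dz": -0.745, "ax": -0.088, "ay": -0.002, "az": 0.05, "hand": 0}, {"dx": -0.618, "dy": -0.384, "dz": -0.788, "ax": -0.099, "ay": -0.001, "az": 0.056, "hand": 0}, {"dx": -0.704, "dy": -0.384, "dz": -0.738, "ax": -0.099, "ay": -0.001, "az": 0.056, "hand": 0}]
[{"dx": -0.0, "dy": 0.0, "dz": -0.0, "ax": 0.0, "ay": 0.0, "az": 0.0, "hand": 0}]
```

Emit:
move_arm([
  {"dx":0.058,"dy":0,"dz":-0.117,"ax":0,"ay":0,"az":0,"hand":0},
  {"dx":0.116,"dy":0,"dz":-0.233,"ax":0,"ay":0,"az":0,"hand":0},
  {"dx":-0.013,"dy":-0.007,"dz":-0.31,"ax":-0.011,"ay":-0.001,"az":0.006,"hand":0},
  {"dx":-0.132,"dy":-0.026,"dz":-0.384,"ax":-0.023,"ay":-0.002,"az":0.012,"hand":0},
  {"dx":-0.239,"dy":-0.057,"dz":-0.456,"ax":-0.034,"ay":-0.003,"az":0.019,"hand":0},
  {"dx":-0.335,"dy":-0.097,"dz":-0.523,"ax":-0.045,"ay":-0.003,"az":0.025,"hand":0},
  {"dx":-0.417,"dy":-0.146,"dz":-0.586,"ax":-0.056,"ay":-0.003,"az":0.031,"hand":0},
  {"dx":-0.487,"dy":-0.2,"dz":-0.644,"ax":-0.067,"ay":-0.003,"az":0.038,"hand":0},
  {"dx":-0.544,"dy":-0.26,"dz":-0.697,"ax":-0.077,"ay":-0.003,"az":0.044,"hand":0},
  {"dx":-0.587,"dy":-0.321,"dz":-0.745,"ax":-0.088,"ay":-0.002,"az":0.05,"hand":0},
  {"dx":-0.618,"dy":-0.384,"dz":-0.788,"ax":-0.099,"ay":-0.001,"az":0.056,"hand":0},
  {"dx":-0.618,"dy":-0.384,"dz":-0.788,"ax":-0.099,"ay":-0.001,"az":0.056,"hand":0},
])

```text
t: 9.35
ee_pos: [0.4553, 0.0493, 0.0997]
eef_rot: [-179.7, -60.0, 57.0]
wrist_force: [1.2, 0.4, -0.3]
opening: 0.003
```

Run:
```python
from g import *
chk()
print(lidang('top','L','t1'))
for r in tops(cap('top')): print(r)
```

```text
9.35 err [-2.4 -0.8 30.2] 0.32 q [-42.8  47.5 128.2  77.6  60.8 -85. ] p [0.4553 0.0493 0.0997] f [ 1.2  0.4 -0.3] 0.003
(2135, array([2.17, 2.19, 2.21]), [[0.057, -0.028, 0.057], [0.117, 0.029, 0.139]])
(((0.6266738772392273, 0.32380178570747375), (0.013477609492838383, 0.05958037078380585), 19.136333465576172), np.int32(330), array([0.62649617, 0.32333203, 0.05509307]))
(((0.5613945126533508, 0.11131415516138077), (0.060949139297008514, 0.11704149842262268), 72.1709976196289), np.int32(1620), array([0.55962335, 0.11095238, 0.05199008]))
```

View pics/t1.png

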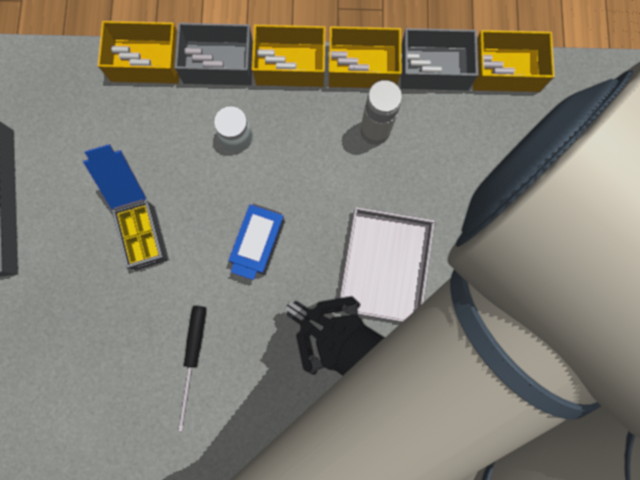

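Run:
```python
from g import *
sw=getswing('M',n=23)
p,R=sw[0];z=R.as_matrix()[:,2];a=p-z*.1
emit([(a+[0,0,.005],R)]+[(a+(p-a)*t,R) for t in(.3,.55,.8,1)],rep=3,start=st_pose())
```

```text
rows 8 bad [] end q [-28.0, 59.0, 126.0, 97.0, 61.0, -96.0] end [0.504 0.123 0.02 ]
[{"dx": -0.072, "dy": -0.0, "dz": 0.044, "ax": 0.001, "ay": 0.0, "az": -0.0, "hand": 0}, {"dx": -0.086, "dy": -0.0, "dz": 0.152, "ax": 0.001, "ay": 0.0, "az": -0.0, "hand": 0}, {"dx": -0.086, "dy": -0.001, "dz": 0.235, "ax": 0.001, "ay": 0.0, "az": -0.0, "hand": 0}, {"dx": -0.086, "dy": -0.001, "dz": 0.319, "ax": 0.001, "ay": 0.0, "az": -0.0, "hand": 0}, {"dx": -0.086, "dy": -0.001, "dz": 0.385, "ax": 0.001, "ay": 0.0, "az": -0.0, "hand": 0}, {"dx": -0.086, "dy": -0.001, "dz": 0.385, "ax": 0.001, "ay": 0.0, "az": -0.0, "hand": 0}, {"dx": -0.086, "dy": -0.001, "dz": 0.385, "ax": 0.001, "ay": 0.0, "az": -0.0, "hand": 0}, {"dx": -0.086, "dy": -0.001, "dz": 0.385, "ax": 0.001, "ay": 0.0, "az": -0.0, "hand": 0}]
```

Emit:
move_arm([
  {"dx":-0.072,"dy":0,"dz":0.044,"ax":0.001,"ay":0,"az":0,"hand":0},
  {"dx":-0.086,"dy":0,"dz":0.152,"ax":0.001,"ay":0,"az":0,"hand":0},
  {"dx":-0.086,"dy":0,"dz":0.235,"ax":0.001,"ay":0,"az":0,"hand":0},
  {"dx":-0.086,"dy":-0.001,"dz":0.319,"ax":0.001,"ay":0,"az":0,"hand":0},
  {"dx":-0.086,"dy":-0.001,"dz":0.385,"ax":0.001,"ay":0,"az":0,"hand":0},
  {"dx":-0.086,"dy":-0.001,"dz":0.385,"ax":0.001,"ay":0,"az":0,"hand":0},
  {"dx":-0.086,"dy":-0.001,"dz":0.385,"ax":0.001,"ay":0,"az":0,"hand":0},
])

```text
t: 10.15
ee_pos: [0.5041, 0.124, 0.0196]
eef_rot: [180.0, -60.0, 57.7]
wrist_force: [0.8, -0.4, -1.1]
opening: 0.002
```

Run:
```python
from g import *
chk()
emit(getswing('M',n=23)[1:],rep=1,start=st_pose())
```

```text
10.15 err [-0.   1.1  0.1] 0.23 q [-28.5  59.3 125.3  96.5  60.4 -95.4] p [0.5041 0.124  0.0196] f [ 0.8 -0.4 -1.1] 0.002
rows 24 bad [] end q [-26.0, 42.0, 108.0, 79.0, 61.0, -55.0] end [0.622 0.086 0.143]
[{"dx": 0.024, "dy": 0.001, "dz": -0.017, "ax": -0.001, "ay": 0.0, "az": 0.001, "hand": 0}, {"dx": 0.05, "dy": 0.003, "dz": -0.032, "ax": -0.001, "ay": 0.0, "az": 0.001, "hand": 0}, {"dx": 0.076, "dy": 0.006, "dz": -0.045, "ax": -0.001, "ay": 0.0, "az": 0.001, "hand": 0}, {"dx": 0.101, "dy": 0.012, "dz": -0.058, "ax": -0.001, "ay": 0.0, "az": 0.001, "hand": 0}, {"dx": 0.126, "dy": 0.019, "dz": -0.07, "ax": -0.001, "ay": 0.0, "az": 0.001, "hand": 0}, {"dx": 0.15, "dy": 0.029, "dz": -0.081, "ax": -0.001, "ay": 0.0, "az": 0.001, "hand": 0}, {"dx": 0.173, "dy": 0.04, "dz": -0.091, "ax": -0.001, "ay": 0.0, "az": 0.001, "hand": 0}, {"dx": 0.197, "dy": 0.054, "dz": -0.101, "ax": -0.001, "ay": 0.0, "az": 0.001, "hand": 0}, {"dx": 0.22, "dy": 0.069, "dz": -0.11, "ax": -0.001, "ay": 0.0, "az": 0.001, "hand": 0}, {"dx": 0.242, "dy": 0.086, "dz": -0.117, "ax": -0.001, "ay": 0.0, "az": 0.001, 
[... 531 characters left out ...]
and": 0}, {"dx": 0.079, "dy": 0.117, "dz": -0.009, "ax": 0.0, "ay": 0.0, "az": -0.0, "hand": 0}, {"dx": 0.091, "dy": 0.142, "dz": -0.009, "ax": 0.0, "ay": 0.0, "az": -0.0, "hand": 0}, {"dx": 0.102, "dy": 0.167, "dz": -0.007, "ax": 0.0, "ay": 0.0, "az": -0.0, "hand": 0}, {"dx": 0.111, "dy": 0.193, "dz": -0.004, "ax": 0.0, "ay": 0.0, "az": -0.0, "hand": 0}, {"dx": 0.118, "dy": 0.222, "dz": 0.001, "ax": 0.0, "ay": 0.0, "az": -0.0, "hand": 0}, {"dx": 0.123, "dy": 0.25, "dz": 0.007, "ax": 0.0, "ay": 0.0, "az": -0.0, "hand": 0}, {"dx": 0.126, "dy": 0.274, "dz": 0.012, "ax": 0.0, "ay": 0.0, "az": -0.0, "hand": 0}, {"dx": 0.126, "dy": 0.274, "dz": 0.012, "ax": 0.0, "ay": 0.0, "az": -0.0, "hand": 0}]
```

Emit:
move_arm([
  {"dx":0.024,"dy":0.001,"dz":-0.017,"ax":-0.001,"ay":0,"az":0.001,"hand":0},
  {"dx":0.05,"dy":0.003,"dz":-0.032,"ax":-0.001,"ay":0,"az":0.001,"hand":0},
  {"dx":0.076,"dy":0.006,"dz":-0.045,"ax":-0.001,"ay":0,"az":0.001,"hand":0},
  {"dx":0.101,"dy":0.012,"dz":-0.058,"ax":-0.001,"ay":0,"az":0.001,"hand":0},
  {"dx":0.126,"dy":0.019,"dz":-0.07,"ax":-0.001,"ay":0,"az":0.001,"hand":0},
  {"dx":0.15,"dy":0.029,"dz":-0.081,"ax":-0.001,"ay":0,"az":0.001,"hand":0},
  {"dx":0.173,"dy":0.04,"dz":-0.091,"ax":-0.001,"ay":0,"az":0.001,"hand":0},
  {"dx":0.197,"dy":0.054,"dz":-0.101,"ax":-0.001,"ay":0,"az":0.001,"hand":0},
  {"dx":0.22,"dy":0.069,"dz":-0.11,"ax":-0.001,"ay":0,"az":0.001,"hand":0},
  {"dx":0.242,"dy":0.086,"dz":-0.117,"ax":-0.001,"ay":0,"az":0.001,"hand":0},
  {"dx":0.262,"dy":0.105,"dz":-0.123,"ax":-0.001,"ay":0,"az":0.001,"hand":0},
  {"dx":0.283,"dy":0.126,"dz":-0.129,"ax":-0.001,"ay":0,"az":0.001,"hand":0},
])

```text
t: 11.35
ee_pos: [0.5409, 0.1102, 0.1136]
eef_rot: [-179.9, -60.0, 57.2]
wrist_force: [0.4, 0.2, 0.3]
opening: 0.001
```

Run:
```python
from g import *
print(lidang('scene','M','s4'));chk()
```

```text
(1399, array([0.92, 0.95, 0.98]), [[-0.02, -0.029, 0.056], [0.049, 0.029, 0.138]])
11.4 err [-80.  24. -29.] 0.21 q [-27.7  44.3 120.6  86.2  59.8 -72.5] p [0.542  0.1098 0.1144] f [ 0.9 -1.2  0.9] 0.003
```

View pics/s4.png

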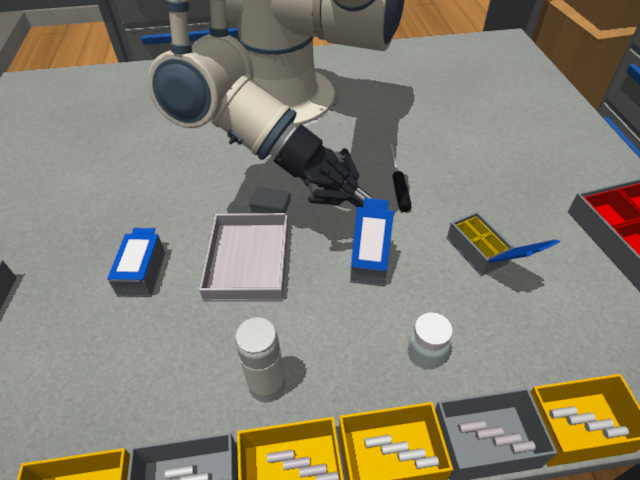

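Run:
```python
from g import *
sw=getswing('M',n=23)
emit(sw[11:7:-1],rep=1,start=st_pose())
```

```text
rows 5 bad [] end q [-28.0, 49.0, 124.0, 91.0, 60.0, -82.0] end [0.519 0.118 0.086]
[{"dx": -0.025, "dy": -0.027, "dz": 0.011, "ax": 0.001, "ay": 0.0, "az": -0.0, "hand": 0}, {"dx": -0.045, "dy": -0.046, "dz": 0.017, "ax": 0.001, "ay": 0.0, "az": -0.0, "hand": 0}, {"dx": -0.067, "dy": -0.063, "dz": 0.024, "ax": 0.001, "ay": 0.0, "az": -0.0, "hand": 0}, {"dx": -0.09, "dy": -0.078, "dz": 0.033, "ax": 0.001, "ay": 0.0, "az": -0.0, "hand": 0}, {"dx": -0.09, "dy": -0.078, "dz": 0.033, "ax": 0.001, "ay": 0.0, "az": -0.0, "hand": 0}]
```

Emit:
move_arm([
  {"dx":-0.025,"dy":-0.027,"dz":0.011,"ax":0.001,"ay":0,"az":0,"hand":0},
  {"dx":-0.045,"dy":-0.046,"dz":0.017,"ax":0.001,"ay":0,"az":0,"hand":0},
  {"dx":-0.067,"dy":-0.063,"dz":0.024,"ax":0.001,"ay":0,"az":0,"hand":0},
  {"dx":-0.09,"dy":-0.078,"dz":0.033,"ax":0.001,"ay":0,"az":0,"hand":0},
  {"dx":-0.09,"dy":-0.078,"dz":0.033,"ax":0.001,"ay":0,"az":0,"hand":0},
])

```text
t: 11.9
ee_pos: [0.5177, 0.1191, 0.084]
eef_rot: [-179.5, -59.9, 57.1]
wrist_force: [0.2, 0.8, -1.2]
opening: 0.002
```

Run:
```python
from g import *
print(lidang('scene','M','s5'));chk()
p,R=st_pose();print(lid('M',p,R))
```

```text
(1268, array([0.56, 0.59, 0.63]), [[-0.047, -0.029, 0.056], [0.045, 0.029, 0.108]])
11.95 err [-1.5  0.7 -1.7] 0.17 q [-28.1  49.  124.2  90.3  59.7 -81.9] p [0.5181 0.119  0.0843] f [-1.   0.2 -0.5] -0.004
(np.float64(0.5611121522476468), np.False_, (np.float64(0.1077115617035493), np.float64(-0.018922462562328275), array([ 0.011 ,  0.0135, -0.018 ])))
```

Run:
```python
from g import *
sw=getswing('M',n=20)
emit(sw[8:],rep=1,start=st_pose())
```

```text
rows 14 bad [] end q [-26.0, 42.0, 108.0, 79.0, 61.0, -55.0] end [0.622 0.086 0.143]
[{"dx": 0.032, "dy": 0.024, "dz": -0.013, "ax": -0.0, "ay": 0.0, "az": -0.001, "hand": 0}, {"dx": 0.058, "dy": 0.044, "dz": -0.021, "ax": -0.0, "ay": 0.0, "az": -0.001, "hand": 0}, {"dx": 0.082, "dy": 0.067, "dz": -0.028, "ax": -0.0, "ay": 0.0, "az": -0.001, "hand": 0}, {"dx": 0.103, "dy": 0.091, "dz": -0.033, "ax": -0.0, "ay": 0.0, "az": -0.001, "hand": 0}, {"dx": 0.122, "dy": 0.117, "dz": -0.036, "ax": -0.0, "ay": 0.0, "az": -0.001, "hand": 0}, {"dx": 0.14, "dy": 0.145, "dz": -0.037, "ax": -0.0, "ay": 0.0, "az": -0.001, "hand": 0}, {"dx": 0.158, "dy": 0.173, "dz": -0.039, "ax": -0.0, "ay": 0.0, "az": -0.001, "hand": 0}, {"dx": 0.174, "dy": 0.2, "dz": -0.04, "ax": -0.0, "ay": 0.0, "az": -0.001, "hand": 0}, {"dx": 0.188, "dy": 0.229, "dz": -0.039, "ax": -0.0, "ay": 0.0, "az": -0.001, "hand": 0}, {"dx": 0.199, "dy": 0.258, "dz": -0.036, "ax": -0.0, "ay": 0.0, "az": -0.001, "hand": 0}, {"dx": 0.208, "dy": 0.29, "dz": -0.031, "ax": -0.0, "ay": 0.0, "az": -0.001, "hand": 0}, {"dx": 0.215, "dy": 0.322, "dz": -0.025, "ax": -0.0, "ay": 0.0, "az": -0.001, "hand": 0}]
[{"dx": 0.003, "dy": 0.028, "dz": 0.007, "ax": -0.0, "ay": 0.0, "az": -0.0, "hand": 0}, {"dx": 0.003, "dy": 0.028, "dz": 0.007, "ax": -0.0, "ay": 0.0, "az": -0.0, "hand": 0}]
```

Emit:
move_arm([
  {"dx":0.032,"dy":0.024,"dz":-0.013,"ax":0,"ay":0,"az":0,"hand":0},
  {"dx":0.058,"dy":0.044,"dz":-0.021,"ax":0,"ay":0,"az":0,"hand":0},
  {"dx":0.082,"dy":0.067,"dz":-0.028,"ax":0,"ay":0,"az":0,"hand":0},
  {"dx":0.103,"dy":0.091,"dz":-0.033,"ax":0,"ay":0,"az":0,"hand":0},
  {"dx":0.122,"dy":0.117,"dz":-0.036,"ax":0,"ay":0,"az":0,"hand":0},
  {"dx":0.14,"dy":0.145,"dz":-0.037,"ax":0,"ay":0,"az":0,"hand":0},
  {"dx":0.158,"dy":0.173,"dz":-0.039,"ax":0,"ay":0,"az":0,"hand":0},
  {"dx":0.174,"dy":0.2,"dz":-0.04,"ax":0,"ay":0,"az":0,"hand":0},
  {"dx":0.188,"dy":0.229,"dz":-0.039,"ax":0,"ay":0,"az":0,"hand":0},
  {"dx":0.199,"dy":0.258,"dz":-0.036,"ax":0,"ay":0,"az":0,"hand":0},
  {"dx":0.208,"dy":0.29,"dz":-0.031,"ax":0,"ay":0,"az":0,"hand":0},
  {"dx":0.215,"dy":0.322,"dz":-0.025,"ax":0,"ay":0,"az":0,"hand":0},
])

```text
t: 13.15
ee_pos: [0.6146, 0.0886, 0.1437]
eef_rot: [-179.7, -60.0, 57.2]
wrist_force: [-0.1, -0.5, -0.6]
opening: -0.0
```

Emit:
move_arm([
  {"dx":0.003,"dy":0.028,"dz":0.007,"ax":0,"ay":0,"az":0,"hand":0},
  {"dx":0.003,"dy":0.028,"dz":0.007,"ax":0,"ay":0,"az":0,"hand":0},
  {"dx":0.003,"dy":0.028,"dz":0.007,"ax":0,"ay":0,"az":0,"hand":0},
])

```text
t: 13.45
ee_pos: [0.622, 0.0865, 0.1428]
eef_rot: [-179.6, -60.0, 57.2]
wrist_force: [0.3, -0.2, -0.6]
opening: 0.004
```

Run:
```python
from g import *
print(lidang('scene','M','s6'));chk()
p0,R0=st_pose();z0=R0.as_matrix()[:,2]
r1=p0-z0*.05+[0,0,.06]
qr=near(r1,R0,telemetry.state()['qpos'])
sw=getswing('R',verbose=True,n=8)
p,R=sw[0];z=R.as_matrix()[:,2]
a=p-z*.10+[0,0,.03]
q1=near(a,R,np.array([-71,56,105,65,67,-70]));print(a,q1)
up=[(p0+(r1-p0)*t,R0) for t in (.5,1)]
pa=up+jpath(qr,q1)
for P,Q in pa: print(P.round(3),low(P,Q).round(3),end=' ')
emit(pa,start=(p0,R0))
```

```text
(161, array([2.2 , 2.22, 2.24]), [[0.107, -0.028, 0.119], [0.12, 0.029, 0.14]])
13.5 err [-0.2  0.4 -0.5] 0.16 q [-25.7  41.7 108.   79.1  61.1 -54.9] p [0.6217 0.0866 0.1428] f [ 0.6  0.5 -0.3] 0.0
0.0 -0.06 -0.205 [ 0.465 -0.291  0.021] -0.06 False (np.float64(0.115), np.float64(-0.019), [11.0, 10.0, -16.0]) [[-70.0, 56.0, 105.0, 65.0, 67.0, -70.0]]
0.12 0.17 0.02 [ 0.467 -0.292  0.048] 0.17 False (np.float64(0.116), np.float64(-0.019), [11.0, 10.0, -16.0]) [[-70.0, 53.0, 105.0, 64.0, 68.0, -67.0]]
0.25 0.4 0.25 [ 0.474 -0.293  0.073] 0.4 False (np.float64(0.11), np.float64(-0.019), [11.0, 14.0, -12.0]) [[-69.0, 50.0, 105.0, 64.0, 69.0, -64.0]]
0.38 0.63 0.48 [ 0.486 -0.295  0.095] 0.63 False (np.float64(0.11), np.float64(-0.019), [11.0, 14.0, -12.0]) [[-68.0, 48.0, 104.0, 64.0, 70.0, -60.0]]
0.5 0.86 0.705 [ 0.502 -0.298  0.112] 0.86 False (np.float64(0.1), np.float64(-0.012), [11.0, 14.0, 0.0]) [[-67.0, 46.0, 102.0, 64.0, 71.0, -57.0]]
0.62 1.09 0.925 [ 0.521 -0.301  0.125] 1.09 False (np.float64(0.1), np.float64(-0.012), [11.0, 14.0, 0.0]) [[-65.0, 45.0, 100.0, 64.0, 71.0, -54.0
[... 1622 characters left out ...]
049, "ay": -0.007, "az": 0.027, "hand": 0}, {"dx": -0.442, "dy": 0.24, "dz": -0.848, "ax": -0.058, "ay": -0.007, "az": 0.033, "hand": 0}, {"dx": -0.543, "dy": 0.239, "dz": -0.948, "ax": -0.068, "ay": -0.006, "az": 0.038, "hand": 0}]
[{"dx": -0.101, "dy": 0.021, "dz": -0.095, "ax": -0.009, "ay": 0.001, "az": 0.006, "hand": 0}, {"dx": -0.201, "dy": 0.031, "dz": -0.191, "ax": -0.019, "ay": 0.002, "az": 0.012, "hand": 0}, {"dx": -0.299, "dy": 0.03, "dz": -0.286, "ax": -0.028, "ay": 0.004, "az": 0.018, "hand": 0}, {"dx": -0.395, "dy": 0.018, "dz": -0.38, "ax": -0.038, "ay": 0.006, "az": 0.023, "hand": 0}, {"dx": -0.395, "dy": 0.018, "dz": -0.38, "ax": -0.038, "ay": 0.006, "az": 0.023, "hand": 0}]
```

View pics/s6.png

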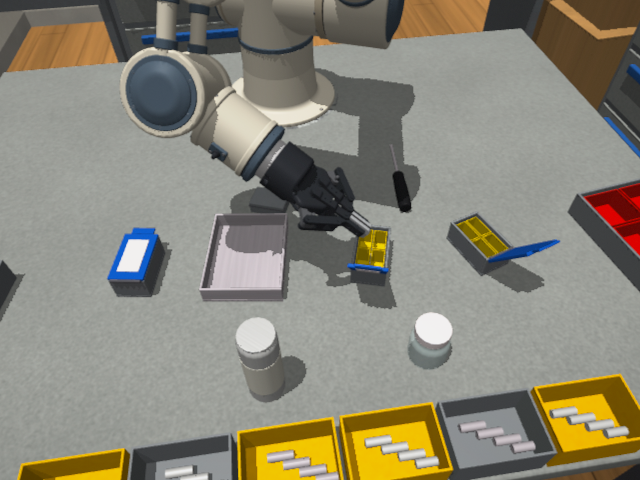

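Emit:
move_arm([
  {"dx":0.087,"dy":0,"dz":-0.133,"ax":0,"ay":0,"az":0,"hand":0},
  {"dx":0.173,"dy":-0.001,"dz":-0.267,"ax":0,"ay":0,"az":0,"hand":0},
  {"dx":0.073,"dy":0.068,"dz":-0.357,"ax":-0.01,"ay":-0.002,"az":0.005,"hand":0},
  {"dx":-0.03,"dy":0.126,"dz":-0.451,"ax":-0.02,"ay":-0.004,"az":0.01,"hand":0},
  {"dx":-0.133,"dy":0.172,"dz":-0.548,"ax":-0.03,"ay":-0.005,"az":0.016,"hand":0},
  {"dx":-0.236,"dy":0.206,"dz":-0.647,"ax":-0.039,"ay":-0.006,"az":0.021,"hand":0},
  {"dx":-0.34,"dy":0.229,"dz":-0.747,"ax":-0.049,"ay":-0.007,"az":0.027,"hand":0},
  {"dx":-0.442,"dy":0.24,"dz":-0.848,"ax":-0.058,"ay":-0.007,"az":0.033,"hand":0},
  {"dx":-0.543,"dy":0.239,"dz":-0.948,"ax":-0.068,"ay":-0.006,"az":0.038,"hand":0},
])

```text
t: 14.4
ee_pos: [0.5055, -0.2299, 0.1436]
eef_rot: [179.7, -58.9, 43.7]
wrist_force: [0.5, 0.2, -0.1]
opening: -0.002
```

Emit:
move_arm([
  {"dx":-0.101,"dy":0.021,"dz":-0.095,"ax":-0.009,"ay":0.001,"az":0.006,"hand":0},
  {"dx":-0.201,"dy":0.031,"dz":-0.191,"ax":-0.019,"ay":0.002,"az":0.012,"hand":0},
  {"dx":-0.299,"dy":0.03,"dz":-0.286,"ax":-0.028,"ay":0.004,"az":0.018,"hand":0},
  {"dx":-0.395,"dy":0.018,"dz":-0.38,"ax":-0.038,"ay":0.006,"az":0.023,"hand":0},
  {"dx":-0.395,"dy":0.018,"dz":-0.38,"ax":-0.038,"ay":0.006,"az":0.023,"hand":0},
  {"dx":-0.395,"dy":0.018,"dz":-0.38,"ax":-0.038,"ay":0.006,"az":0.023,"hand":0},
])

```text
t: 15.0
ee_pos: [0.3945, -0.342, 0.1015]
eef_rot: [180.0, -60.0, 35.4]
wrist_force: [-0.3, 0.5, -0.4]
opening: -0.001
```

Run:
```python
from g import *
chk()
sw=getswing('R',n=23)
p,R=sw[0];z=R.as_matrix()[:,2];a=p-z*.1
emit([(a+[0,0,.005],R)]+[(a+(p-a)*t,R) for t in(.3,.55,.8,1)],rep=2,start=st_pose())
```

```text
15.0 err [-0.2 -0.3  0.1] 0.13 q [-79.2  47.4 102.4  54.4  75.5 -61.8] p [ 0.3945 -0.342   0.1015] f [-0.3  0.5 -0.4] -0.001
rows 7 bad [] end q [-70.0, 56.0, 105.0, 65.0, 67.0, -70.0] end [ 0.465 -0.291  0.021]
[{"dx": -0.072, "dy": -0.001, "dz": 0.043, "ax": 0.001, "ay": -0.0, "az": -0.0, "hand": 0}, {"dx": -0.087, "dy": -0.001, "dz": 0.151, "ax": 0.001, "ay": -0.0, "az": -0.0, "hand": 0}, {"dx": -0.087, "dy": -0.001, "dz": 0.235, "ax": 0.001, "ay": -0.0, "az": -0.0, "hand": 0}, {"dx": -0.087, "dy": -0.001, "dz": 0.318, "ax": 0.001, "ay": -0.0, "az": -0.0, "hand": 0}, {"dx": -0.087, "dy": -0.002, "dz": 0.385, "ax": 0.001, "ay": -0.0, "az": -0.0, "hand": 0}, {"dx": -0.087, "dy": -0.002, "dz": 0.385, "ax": 0.001, "ay": -0.0, "az": -0.0, "hand": 0}, {"dx": -0.087, "dy": -0.002, "dz": 0.385, "ax": 0.001, "ay": -0.0, "az": -0.0, "hand": 0}]
```

Emit:
move_arm([
  {"dx":-0.072,"dy":0,"dz":0.043,"ax":0.001,"ay":0,"az":0,"hand":0},
  {"dx":-0.087,"dy":0,"dz":0.151,"ax":0.001,"ay":0,"az":0,"hand":0},
  {"dx":-0.087,"dy":0,"dz":0.235,"ax":0.001,"ay":0,"az":0,"hand":0},
  {"dx":-0.087,"dy":0,"dz":0.318,"ax":0.001,"ay":0,"az":0,"hand":0},
  {"dx":-0.087,"dy":-0.002,"dz":0.385,"ax":0.001,"ay":0,"az":0,"hand":0},
  {"dx":-0.087,"dy":-0.002,"dz":0.385,"ax":0.001,"ay":0,"az":0,"hand":0},
  {"dx":-0.087,"dy":-0.002,"dz":0.385,"ax":0.001,"ay":0,"az":0,"hand":0},
])

```text
t: 15.7
ee_pos: [0.466, -0.2899, 0.0216]
eef_rot: [-179.9, -60.0, 35.7]
wrist_force: [0.2, -0.2, 0.3]
opening: 0.002
```

Run:
```python
from g import *
chk()
sw=getswing('R',n=23)
for p,R in sw[8:13]: print(lid('R',p,R)[0])
emit(sw[1:12],rep=1,start=st_pose())
```

```text
15.7 err [0.9 1.2 0.4] 0.23 q [-70.   55.9 104.7  65.   66.8 -69.6] p [ 0.466  -0.2899  0.0216] f [ 0.2 -0.2  0.3] 0.002
0.5816047244644946
0.6605106044544766
0.7435523214976772
0.8227518893844964
0.9010475990467249
rows 12 bad [] end q [-67.0, 46.0, 102.0, 64.0, 71.0, -58.0] end [ 0.499 -0.297  0.11 ]
[{"dx": 0.024, "dy": 0.002, "dz": -0.02, "ax": -0.001, "ay": 0.0, "az": 0.001, "hand": 0}, {"dx": 0.05, "dy": 0.003, "dz": -0.034, "ax": -0.001, "ay": 0.0, "az": 0.001, "hand": 0}, {"dx": 0.078, "dy": 0.006, "dz": -0.046, "ax": -0.001, "ay": 0.0, "az": 0.001, "hand": 0}, {"dx": 0.107, "dy": 0.011, "dz": -0.057, "ax": -0.001, "ay": 0.0, "az": 0.001, "hand": 0}, {"dx": 0.135, "dy": 0.017, "dz": -0.067, "ax": -0.001, "ay": 0.0, "az": 0.001, "hand": 0}, {"dx": 0.163, "dy": 0.025, "dz": -0.074, "ax": -0.001, "ay": 0.0, "az": 0.001, "hand": 0}, {"dx": 0.191, "dy": 0.035, "dz": -0.079, "ax": -0.001, "ay": 0.0, "az": 0.001, "hand": 0}, {"dx": 0.218, "dy": 0.045, "dz": -0.082, "ax": -0.001, "ay": 0.0, "az": 0.001, "hand": 0}, {"dx": 0.244, "dy": 0.057, "dz": -0.083, "ax": -0.001, "ay": 0.0, "az": 0.001, "hand": 0}, {"dx": 0.27, "dy": 0.071, "dz": -0.083, "ax": -0.001, "ay": 0.0, "az": 0.001, "hand": 0}, {"dx": 0.292, "dy": 0.084, "dz": -0.081, "ax": -0.001, "ay": 0.0, "az": 0.001, "hand": 0}, {"dx": 0.292, "dy": 0.084, "dz": -0.081, "ax": -0.001, "ay": 0.0, "az": 0.001, "hand": 0}]
```

Emit:
move_arm([
  {"dx":0.024,"dy":0.002,"dz":-0.02,"ax":-0.001,"ay":0,"az":0.001,"hand":0},
  {"dx":0.05,"dy":0.003,"dz":-0.034,"ax":-0.001,"ay":0,"az":0.001,"hand":0},
  {"dx":0.078,"dy":0.006,"dz":-0.046,"ax":-0.001,"ay":0,"az":0.001,"hand":0},
  {"dx":0.107,"dy":0.011,"dz":-0.057,"ax":-0.001,"ay":0,"az":0.001,"hand":0},
  {"dx":0.135,"dy":0.017,"dz":-0.067,"ax":-0.001,"ay":0,"az":0.001,"hand":0},
  {"dx":0.163,"dy":0.025,"dz":-0.074,"ax":-0.001,"ay":0,"az":0.001,"hand":0},
  {"dx":0.191,"dy":0.035,"dz":-0.079,"ax":-0.001,"ay":0,"az":0.001,"hand":0},
  {"dx":0.218,"dy":0.045,"dz":-0.082,"ax":-0.001,"ay":0,"az":0.001,"hand":0},
  {"dx":0.244,"dy":0.057,"dz":-0.083,"ax":-0.001,"ay":0,"az":0.001,"hand":0},
  {"dx":0.27,"dy":0.071,"dz":-0.083,"ax":-0.001,"ay":0,"az":0.001,"hand":0},
  {"dx":0.292,"dy":0.084,"dz":-0.081,"ax":-0.001,"ay":0,"az":0.001,"hand":0},
])

```text
t: 16.8
ee_pos: [0.4993, -0.2982, 0.1098]
eef_rot: [-179.8, -60.0, 35.3]
wrist_force: [-1.0, 0.0, -0.5]
opening: 0.005
```

Run:
```python
from g import *
print(lidang('scene','R','s7'));chk()
sw=getswing('R',n=23);p0,R0=st_pose()
z=R0.as_matrix()[:,2]
b=sw[5][0];e=b-z*.08
emit([(p0+(b-p0)*t,R0) for t in (.33,.67,1)]+[(b+(e-b)*t,R0) for t in (.5,1)],rep=1,start=(p0,R0))
```

```text
(1402, array([0.82, 0.85, 0.88]), [[-0.029, -0.028, 0.056], [0.047, 0.03, 0.13]])
16.85 err [ 0.8 -1.4  0.8] 0.14 q [-66.9  46.5 102.1  63.6  70.7 -57.3] p [ 0.5    -0.2985  0.1105] f [-0.   0.6  1.4] -0.0
rows 6 bad [] end q [-77.0, 47.0, 103.0, 56.0, 75.0, -61.0] end [ 0.415 -0.333  0.107]
[{"dx": -0.053, "dy": -0.024, "dz": 0.005, "ax": 0.0, "ay": 0.0, "az": 0.0, "hand": 0}, {"dx": -0.107, "dy": -0.048, "dz": 0.011, "ax": 0.0, "ay": 0.0, "az": 0.0, "hand": 0}, {"dx": -0.159, "dy": -0.072, "dz": 0.016, "ax": 0.0, "ay": 0.0, "az": 0.0, "hand": 0}, {"dx": -0.159, "dy": -0.072, "dz": -0.117, "ax": 0.0, "ay": 0.0, "az": 0.0, "hand": 0}, {"dx": -0.159, "dy": -0.072, "dz": -0.251, "ax": 0.0, "ay": 0.0, "az": 0.0, "hand": 0}, {"dx": -0.159, "dy": -0.072, "dz": -0.251, "ax": 0.0, "ay": 0.0, "az": 0.0, "hand": 0}]
```

View pics/s7.png

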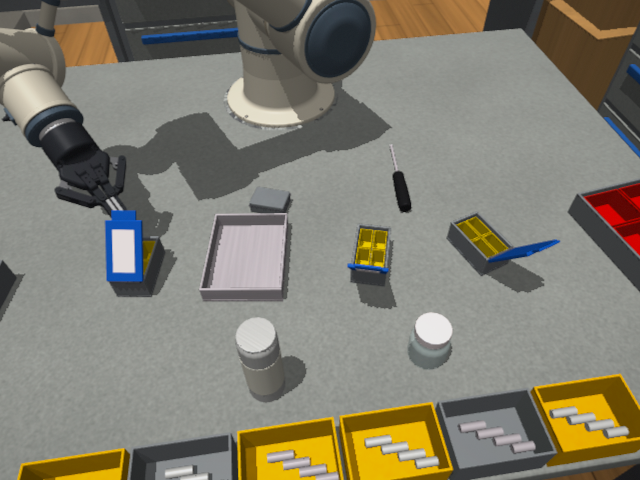

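Lid of the right case at about 0.83 rad (lid at 123,245), held by the finger; the other two lie fully back. Now let go and see if it stays.

Emit:
move_arm([
  {"dx":-0.053,"dy":-0.024,"dz":0.005,"ax":0,"ay":0,"az":0,"hand":0},
  {"dx":-0.107,"dy":-0.048,"dz":0.011,"ax":0,"ay":0,"az":0,"hand":0},
  {"dx":-0.159,"dy":-0.072,"dz":0.016,"ax":0,"ay":0,"az":0,"hand":0},
  {"dx":-0.159,"dy":-0.072,"dz":-0.117,"ax":0,"ay":0,"az":0,"hand":0},
  {"dx":-0.159,"dy":-0.072,"dz":-0.251,"ax":0,"ay":0,"az":0,"hand":0},
  {"dx":-0.159,"dy":-0.072,"dz":-0.251,"ax":0,"ay":0,"az":0,"hand":0},
])

```text
t: 17.45
ee_pos: [0.412, -0.3357, 0.107]
eef_rot: [179.8, -59.9, 35.4]
wrist_force: [0.7, -0.1, -0.4]
opening: 0.001
```

Run:
```python
from g import *
print(lidang('scene','R','s8'));chk()
```

```text
(1401, array([0.83, 0.86, 0.89]), [[-0.028, -0.028, 0.056], [0.047, 0.03, 0.131]])
17.5 err [-1.9 -1.8 -0.5] 0.19 q [-77.1  46.8 102.8  56.1  74.6 -60.9] p [ 0.413  -0.3343  0.1063] f [ 0.9  0.2 -0.1] 0.001
```

Run:
```python
from g import *
q0=telemetry.state()['qpos'];ps=-9.5
for Rd in (tool(90,ps),toolu(90,ps)):
  a=ctcp('R',-.02,0,.16)
  print([x.round(0).tolist() for x in ik(a,Rd)])
Rd=tool(90,ps)
q1=near(a,Rd,np.array([-33,30,90,0,70,-30]))
pa=jpath(q0,q1)
for P,Q in pa: print(P.round(3),low(P,Q).round(3),end=' ')
up=[(st_pose()[0]+[0,0,.04*t],st_pose()[1]) for t in (1,2)]
q2=near(*up[-1],q0);pa=up+jpath(q2,q1)
print()
for P,Q in pa: print(P.round(3),low(P,Q).round(3),end=' ')
emit(pa,start=st_pose(),rep=1)
```

```text
[[-36.0, 30.0, 87.0, 0.0, 63.0, -116.0]]
[[-36.0, 30.0, 87.0, 0.0, 63.0, 64.0]]
[ 0.415 -0.323  0.102] 0.092 [ 0.418 -0.311  0.099] 0.088 [ 0.419 -0.301  0.096] 0.085 [ 0.421 -0.293  0.093] 0.083 [ 0.423 -0.286  0.092] 0.081 [ 0.424 -0.282  0.091] 0.08 [ 0.427 -0.279  0.09 ] 0.08 [ 0.43  -0.277  0.091] 0.082 [ 0.434 -0.277  0.093] 0.085 [ 0.439 -0.278  0.096] 0.089 [ 0.445 -0.279  0.101] 0.094 [ 0.453 -0.281  0.107] 0.101 [ 0.462 -0.284  0.114] 0.11 [ 0.472 -0.287  0.123] 0.12 [ 0.484 -0.289  0.134] 0.131 [ 0.498 -0.292  0.146] 0.145 [ 0.512 -0.293  0.16 ] 0.16 
[ 0.413 -0.334  0.146] 0.137 [ 0.413 -0.334  0.186] 0.177 [ 0.416 -0.322  0.178] 0.168 [ 0.418 -0.311  0.17 ] 0.159 [ 0.419 -0.302  0.162] 0.151 [ 0.421 -0.295  0.155] 0.144 [ 0.422 -0.289  0.149] 0.138 [ 0.424 -0.284  0.143] 0.133 [ 0.425 -0.281  0.139] 0.129 [ 0.428 -0.279  0.135] 0.125 [ 0.431 -0.278  0.132] 0.123 [ 0.435 -0.278  0.13 ] 0.122 [ 0.441 -0.279  0.13 ] 0.123 [ 0.447 -0.281  0.13 ] 0.124 [ 0.454 -0.283  0.132] 0.127 [ 0.463 -0.285  0.135] 0.131 [ 0.473 -0.288  0.139] 0.136 [ 0.485 -0.29   0.145] 0.143 [ 0.498 -
[... 1390 characters left out ...]
ay": -0.015, "az": -0.079, "hand": 0}, {"dx": -0.038, "dy": 0.054, "dz": -0.002, "ax": 0.057, "ay": -0.022, "az": -0.118, "hand": 0}, {"dx": -0.053, "dy": 0.082, "dz": -0.009, "ax": 0.076, "ay": -0.028, "az": -0.158, "hand": 0}, {"dx": -0.069, "dy": 0.114, "dz": -0.02, "ax": 0.095, "ay": -0.034, "az": -0.198, "hand": 0}, {"dx": -0.085, "dy": 0.152, "dz": -0.033, "ax": 0.114, "ay": -0.039, "az": -0.238, "hand": 0}, {"dx": -0.1, "dy": 0.196, "dz": -0.049, "ax": 0.133, "ay": -0.045, "az": -0.277, "hand": 0}, {"dx": -0.113, "dy": 0.245, "dz": -0.067, "ax": 0.153, "ay": -0.049, "az": -0.317, "hand": 0}, {"dx": -0.113, "dy": 0.245, "dz": -0.067, "ax": 0.153, "ay": -0.049, "az": -0.317, "hand": 0}]
```

Run:
```python
from g import *
q0=telemetry.state()['qpos'];Rd=tool(90,-9.5);a=ctcp('R',-.02,0,.19)
q1=near(a,Rd,np.array([-33,30,90,0,70,-116]))
p0,R0=st_pose()
up=[(p0+[0,0,.045*t],R0) for t in (1,2)]
pa=up+jpath(near(*up[-1],q0),q1)
for P,Q in pa: print(P.round(3),low(P,Q).round(3),end=' ')
emit(pa,start=(p0,R0),rep=1)
```

```text
[ 0.413 -0.334  0.151] 0.142 [ 0.413 -0.334  0.196] 0.187 [ 0.416 -0.322  0.189] 0.179 [ 0.418 -0.312  0.182] 0.171 [ 0.42  -0.303  0.175] 0.165 [ 0.422 -0.295  0.169] 0.159 [ 0.423 -0.289  0.164] 0.154 [ 0.425 -0.285  0.16 ] 0.149 [ 0.427 -0.282  0.156] 0.146 [ 0.43  -0.28   0.153] 0.144 [ 0.433 -0.279  0.152] 0.143 [ 0.438 -0.279  0.151] 0.143 [ 0.443 -0.28   0.152] 0.144 [ 0.449 -0.281  0.153] 0.147 [ 0.457 -0.283  0.156] 0.151 [ 0.465 -0.286  0.16 ] 0.156 [ 0.475 -0.288  0.166] 0.163 [ 0.486 -0.29   0.172] 0.17 [ 0.499 -0.292  0.181] 0.18 [ 0.512 -0.293  0.19 ] 0.19 rows 21 bad [] end q [-36.0, 28.0, 85.0, 0.0, 67.0, -116.0] end [ 0.512 -0.293  0.19 ]
[{"dx": 0.13, "dy": 0.0, "dz": -0.075, "ax": 0.0, "ay": 0.0, "az": 0.0, "hand": 0}, {"dx": 0.26, "dy": 0.0, "dz": -0.15, "ax": 0.0, "ay": 0.0, "az": 0.0, "hand": 0}, {"dx": 0.254, "dy": -0.027, "dz": -0.111, "ax": 0.018, "ay": -0.016, "az": -0.036, "hand": 0}, {"dx": 0.247, "dy": -0.051, "dz": -0.077, "ax": 0.036, "ay": -0.031, "az": -0.072, "hand": 0}, {"dx": 0.239, "dy": -0.071, "dz": -0.046, "ax": 0.055, "ay": -0.045, "az": -0.10
[... 818 characters left out ...]
"ay": -0.015, "az": -0.079, "hand": 0}, {"dx": -0.033, "dy": 0.057, "dz": -0.011, "ax": 0.057, "ay": -0.022, "az": -0.118, "hand": 0}, {"dx": -0.047, "dy": 0.084, "dz": -0.021, "ax": 0.076, "ay": -0.028, "az": -0.157, "hand": 0}, {"dx": -0.061, "dy": 0.117, "dz": -0.035, "ax": 0.095, "ay": -0.034, "az": -0.197, "hand": 0}, {"dx": -0.075, "dy": 0.155, "dz": -0.052, "ax": 0.114, "ay": -0.039, "az": -0.236, "hand": 0}, {"dx": -0.088, "dy": 0.199, "dz": -0.072, "ax": 0.134, "ay": -0.044, "az": -0.275, "hand": 0}, {"dx": -0.1, "dy": 0.247, "dz": -0.094, "ax": 0.154, "ay": -0.048, "az": -0.314, "hand": 0}, {"dx": -0.1, "dy": 0.247, "dz": -0.094, "ax": 0.154, "ay": -0.048, "az": -0.314, "hand": 0}]
```

Emit:
move_arm([
  {"dx":0.13,"dy":0,"dz":-0.075,"ax":0,"ay":0,"az":0,"hand":0},
  {"dx":0.26,"dy":0,"dz":-0.15,"ax":0,"ay":0,"az":0,"hand":0},
  {"dx":0.254,"dy":-0.027,"dz":-0.111,"ax":0.018,"ay":-0.016,"az":-0.036,"hand":0},
  {"dx":0.247,"dy":-0.051,"dz":-0.077,"ax":0.036,"ay":-0.031,"az":-0.072,"hand":0},
  {"dx":0.239,"dy":-0.071,"dz":-0.046,"ax":0.055,"ay":-0.045,"az":-0.108,"hand":0},
  {"dx":0.232,"dy":-0.089,"dz":-0.02,"ax":0.074,"ay":-0.058,"az":-0.145,"hand":0},
  {"dx":0.225,"dy":-0.102,"dz":0.002,"ax":0.094,"ay":-0.07,"az":-0.182,"hand":0},
  {"dx":0.219,"dy":-0.111,"dz":0.022,"ax":0.114,"ay":-0.081,"az":-0.219,"hand":0},
  {"dx":0.214,"dy":-0.115,"dz":0.038,"ax":0.134,"ay":-0.091,"az":-0.257,"hand":0},
  {"dx":0.212,"dy":-0.116,"dz":0.052,"ax":0.155,"ay":-0.101,"az":-0.295,"hand":0},
  {"dx":0.213,"dy":-0.112,"dz":0.065,"ax":0.176,"ay":-0.109,"az":-0.332,"hand":0},
  {"dx":0.217,"dy":-0.103,"dz":0.076,"ax":0.197,"ay":-0.117,"az":-0.37,"hand":0},
])

```text
t: 18.7
ee_pos: [0.4391, -0.2756, 0.1501]
eef_rot: [159.9, -19.8, 116.9]
wrist_force: [0.0, 0.7, 0.6]
opening: 0.001
```

Emit:
move_arm([
  {"dx":-0.009,"dy":0.015,"dz":0.0,"ax":0.019,"ay":-0.008,"az":-0.039,"hand":0},
  {"dx":-0.02,"dy":0.033,"dz":-0.003,"ax":0.038,"ay":-0.015,"az":-0.079,"hand":0},
  {"dx":-0.033,"dy":0.057,"dz":-0.011,"ax":0.057,"ay":-0.022,"az":-0.118,"hand":0},
  {"dx":-0.047,"dy":0.084,"dz":-0.021,"ax":0.076,"ay":-0.028,"az":-0.157,"hand":0},
  {"dx":-0.061,"dy":0.117,"dz":-0.035,"ax":0.095,"ay":-0.034,"az":-0.197,"hand":0},
  {"dx":-0.075,"dy":0.155,"dz":-0.052,"ax":0.114,"ay":-0.039,"az":-0.236,"hand":0},
  {"dx":-0.088,"dy":0.199,"dz":-0.072,"ax":0.134,"ay":-0.044,"az":-0.275,"hand":0},
  {"dx":-0.1,"dy":0.247,"dz":-0.094,"ax":0.154,"ay":-0.048,"az":-0.314,"hand":0},
  {"dx":-0.1,"dy":0.247,"dz":-0.094,"ax":0.154,"ay":-0.048,"az":-0.314,"hand":0},
  {"dx":-0.1,"dy":0.247,"dz":-0.094,"ax":0.154,"ay":-0.048,"az":-0.314,"hand":0},
])

```text
t: 19.7
ee_pos: [0.5125, -0.2897, 0.1887]
eef_rot: [179.7, -0.1, 170.6]
wrist_force: [-0.1, -0.3, -0.5]
opening: -0.0
```

Run:
```python
from g import *
chk();print(lidang('scene','R','s9'))
p0,R0=st_pose();Rd=tool(90,-9.5)
zs=np.r_[.15,.13,np.arange(.12,.0595,-.006),.0535]
emit([(ctcp('R',-.02,0,z),Rd) for z in zs],start=(p0,R0),rep=2)
```

```text
19.7 err [ 0.6  3.5 -1.3] 0.29 q [ -35.4   28.    85.2    0.2   67.1 -116.1] p [ 0.5125 -0.2897  0.1887] f [-0.1 -0.3 -0.5] -0.0
(1379, array([0.83, 0.86, 0.89]), [[-0.027, -0.028, 0.056], [0.047, 0.03, 0.13]])
rows 16 bad [] end q [-36.0, 38.0, 92.0, 0.0, 50.0, -116.0] end [ 0.512 -0.293  0.054]
[{"dx": -0.002, "dy": -0.01, "dz": 0.128, "ax": 0.002, "ay": -0.001, "az": 0.0, "hand": 0}, {"dx": -0.002, "dy": -0.01, "dz": 0.195, "ax": 0.002, "ay": -0.001, "az": 0.0, "hand": 0}, {"dx": -0.002, "dy": -0.011, "dz": 0.228, "ax": 0.002, "ay": -0.001, "az": 0.0, "hand": 0}, {"dx": -0.002, "dy": -0.011, "dz": 0.248, "ax": 0.002, "ay": -0.001, "az": 0.0, "hand": 0}, {"dx": -0.002, "dy": -0.011, "dz": 0.268, "ax": 0.002, "ay": -0.001, "az": 0.0, "hand": 0}, {"dx": -0.002, "dy": -0.011, "dz": 0.288, "ax": 0.002, "ay": -0.001, "az": 0.0, "hand": 0}, {"dx": -0.002, "dy": -0.011, "dz": 0.308, "ax": 0.002, "ay": -0.001, "az": 0.0, "hand": 0}, {"dx": -0.002, "dy": -0.011, "dz": 0.328, "ax": 0.002, "ay": -0.001, "az": 0.0, "hand": 0}, {"dx": -0.002, "dy": -0.011, "dz": 0.348, "ax": 0.002, "ay": -0.001, "az": 0.0, "hand": 0}, {"dx": -0.003, "dy": -0.011, "dz": 0.368, "ax": 0.002, "ay": -0.001, "az": 0.0, "hand": 0}, {"dx": -0.003, "dy": -0.011, "dz": 0.388, "ax": 0.002, "ay": -0.001, "az": 0.0, "hand": 0}, {"dx": -0.003, "dy": -0.012, "dz": 0.408, "ax": 0.002, "ay": -0.001, "az": 0.0, "hand": 0}]
[{"dx": 0.0, "dy": 0.001, "dz": 0.02, "ax": -0.0, "ay": 0.0, "az": 0.0, "hand": 0}, {"dx": 0.0, "dy": 0.001, "dz": 0.042, "ax": -0.0, "ay": 0.0, "az": 0.0, "hand": 0}, {"dx": 0.0, "dy": 0.001, "dz": 0.042, "ax": -0.0, "ay": 0.0, "az": 0.0, "hand": 0}, {"dx": 0.0, "dy": 0.001, "dz": 0.042, "ax": -0.0, "ay": 0.0, "az": 0.0, "hand": 0}]
```

View pics/s9.png

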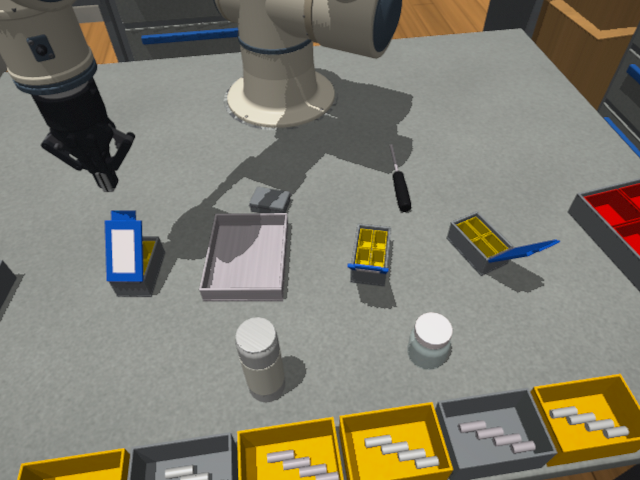

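The lid stays at about 0.83 rad by itself (123,245) with the hand above it at (105,185); pushing it shut.

Emit:
move_arm([
  {"dx":-0.002,"dy":-0.01,"dz":0.128,"ax":0.002,"ay":-0.001,"az":0,"hand":0},
  {"dx":-0.002,"dy":-0.01,"dz":0.195,"ax":0.002,"ay":-0.001,"az":0,"hand":0},
  {"dx":-0.002,"dy":-0.011,"dz":0.228,"ax":0.002,"ay":-0.001,"az":0,"hand":0},
  {"dx":-0.002,"dy":-0.011,"dz":0.248,"ax":0.002,"ay":-0.001,"az":0,"hand":0},
  {"dx":-0.002,"dy":-0.011,"dz":0.268,"ax":0.002,"ay":-0.001,"az":0,"hand":0},
  {"dx":-0.002,"dy":-0.011,"dz":0.288,"ax":0.002,"ay":-0.001,"az":0,"hand":0},
  {"dx":-0.002,"dy":-0.011,"dz":0.308,"ax":0.002,"ay":-0.001,"az":0,"hand":0},
  {"dx":-0.002,"dy":-0.011,"dz":0.328,"ax":0.002,"ay":-0.001,"az":0,"hand":0},
  {"dx":-0.002,"dy":-0.011,"dz":0.348,"ax":0.002,"ay":-0.001,"az":0,"hand":0},
  {"dx":-0.003,"dy":-0.011,"dz":0.368,"ax":0.002,"ay":-0.001,"az":0,"hand":0},
  {"dx":-0.003,"dy":-0.011,"dz":0.388,"ax":0.002,"ay":-0.001,"az":0,"hand":0},
  {"dx":-0.003,"dy":-0.012,"dz":0.408,"ax":0.002,"ay":-0.001,"az":0,"hand":0},
])

```text
t: 20.95
ee_pos: [0.5127, -0.2944, 0.0664]
eef_rot: [-179.8, 0.1, 170.7]
wrist_force: [0.8, -1.2, 0.5]
opening: 0.001
```

Emit:
move_arm([
  {"dx":0,"dy":0.001,"dz":0.02,"ax":0,"ay":0,"az":0,"hand":0},
  {"dx":0,"dy":0.001,"dz":0.042,"ax":0,"ay":0,"az":0,"hand":0},
  {"dx":0,"dy":0.001,"dz":0.042,"ax":0,"ay":0,"az":0,"hand":0},
  {"dx":0,"dy":0.001,"dz":0.042,"ax":0,"ay":0,"az":0,"hand":0},
])

```text
t: 21.35
ee_pos: [0.5127, -0.2942, 0.0542]
eef_rot: [-179.8, 0.1, 170.7]
wrist_force: [0.5, 0.0, -0.1]
opening: 0.0
```

Run:
```python
from g import *
chk();cap('scene','s10')
for r in tops(cap('scene')): print(r)
```

```text
21.35 err [ 0.6 -1.2  0.7] 0.18 q [ -35.5   38.1   91.8   -0.2   49.9 -116.1] p [ 0.5127 -0.2942  0.0542] f [ 0.5  0.  -0.1] 0.0
(((0.5235552787780762, -0.29474174976348877), (0.06121223047375679, 0.1173616349697113), 80.53116607666016), np.int32(938), array([ 0.53985246, -0.29238697,  0.05199353]))
```

View pics/s10.png

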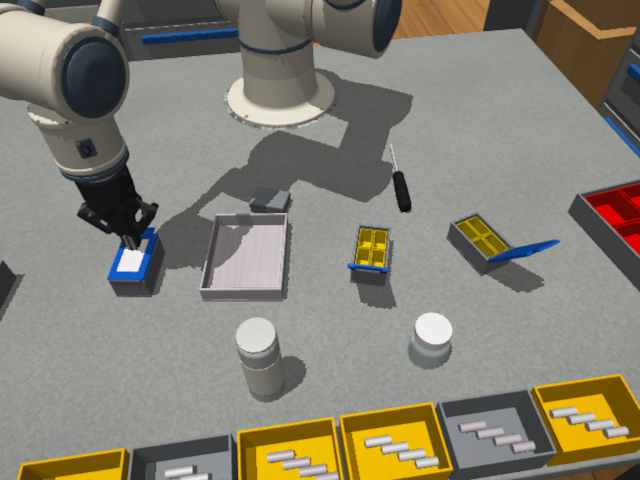

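Run:
```python
from g import *
p0,R0=st_pose();Rd=tool(90,-9.6);c=np.array([.5315,-.2961,0])
emit([(p0+[0,0,.035],Rd),(c+[0,0,.12],Rd),(c+[0,0,.12],Rd),(c+[0,0,.12],Rd),(c+[0,0,.12],Rd),(c+[0,0,.085],Rd),(c+[0,0,.05],Rd),(c+[0,0,.025],Rd),(c+[0,0,.016],Rd)],start=(p0,R0),rep=2,hand=85)
```

```text
rows 11 bad [] end q [-35.0, 42.0, 90.0, 0.0, 47.0, -115.0] end [ 0.532 -0.296  0.016]
[{"dx": -0.0, "dy": -0.0, "dz": -0.117, "ax": -0.001, "ay": 0.001, "az": 0.002, "hand": 85}, {"dx": -0.062, "dy": 0.003, "dz": -0.218, "ax": -0.001, "ay": 0.001, "az": 0.002, "hand": 85}, {"dx": -0.062, "dy": 0.003, "dz": -0.218, "ax": -0.001, "ay": 0.001, "az": 0.002, "hand": 85}, {"dx": -0.062, "dy": 0.003, "dz": -0.218, "ax": -0.001, "ay": 0.001, "az": 0.002, "hand": 85}, {"dx": -0.062, "dy": 0.003, "dz": -0.218, "ax": -0.001, "ay": 0.001, "az": 0.002, "hand": 85}, {"dx": -0.062, "dy": 0.004, "dz": -0.101, "ax": -0.001, "ay": 0.001, "az": 0.002, "hand": 85}, {"dx": -0.062, "dy": 0.004, "dz": 0.015, "ax": -0.001, "ay": 0.001, "az": 0.002, "hand": 85}, {"dx": -0.062, "dy": 0.004, "dz": 0.099, "ax": -0.001, "ay": 0.001, "az": 0.002, "hand": 85}, {"dx": -0.062, "dy": 0.005, "dz": 0.129, "ax": -0.001, "ay": 0.001, "az": 0.002, "hand": 85}, {"dx": -0.062, "dy": 0.005, "dz": 0.129, "ax": -0.001, "ay": 0.001, "az": 0.002, "hand": 85}, {"dx": -0.062, "dy": 0.005, "dz": 0.129, "ax": -0.001, "ay": 0.001, "az": 0.002, "hand": 85}]
```

First only rise and open, to check the opening.

Emit:
move_arm([
  {"dx":0,"dy":0,"dz":-0.117,"ax":-0.001,"ay":0.001,"az":0.002,"hand":85},
  {"dx":-0.062,"dy":0.003,"dz":-0.218,"ax":-0.001,"ay":0.001,"az":0.002,"hand":85},
  {"dx":-0.062,"dy":0.003,"dz":-0.218,"ax":-0.001,"ay":0.001,"az":0.002,"hand":85},
  {"dx":-0.062,"dy":0.003,"dz":-0.218,"ax":-0.001,"ay":0.001,"az":0.002,"hand":85},
  {"dx":-0.062,"dy":0.003,"dz":-0.218,"ax":-0.001,"ay":0.001,"az":0.002,"hand":85},
  {"dx":-0.062,"dy":0.003,"dz":-0.218,"ax":-0.001,"ay":0.001,"az":0.002,"hand":85},
])

```text
t: 22.05
ee_pos: [0.5304, -0.2957, 0.1189]
eef_rot: [180.0, -0.2, 170.3]
wrist_force: [-0.4, -0.6, -0.7]
opening: 0.99
```

Run:
```python
from g import *
s=telemetry.state();print(s['opening'])
p0,R0=st_pose()
for r in tops(cap('scene')): print(r)
for r in tops(cap('top')): print(r)
c=np.array([.5315,-.2961,0]);Rd=tool(90,-9.6)
emit([(c+[0,0,.085],Rd),(c+[0,0,.05],Rd),(c+[0,0,.025],Rd),(c+[0,0,.016],Rd)],start=(p0,R0),rep=2,hand=85)
```

```text
0.9895643719943186
(((0.5228753089904785, -0.29487571120262146), (0.061803076416254044, 0.11756525188684464), 80.5110092163086), np.int32(1158), array([ 0.52884762, -0.29398567,  0.05209048]))
(((0.6271702647209167, 0.324187308549881), (0.013681825250387192, 0.05968175455927849), 18.93430519104004), np.int32(319), array([0.6264241 , 0.32384193, 0.05524935]))
rows 6 bad [] end q [-35.0, 42.0, 90.0, 0.0, 47.0, -115.0] end [ 0.532 -0.296  0.016]
[{"dx": -0.004, "dy": -0.001, "dz": 0.113, "ax": 0.0, "ay": -0.001, "az": -0.0, "hand": 85}, {"dx": -0.005, "dy": -0.001, "dz": 0.23, "ax": 0.0, "ay": -0.001, "az": -0.0, "hand": 85}, {"dx": -0.005, "dy": -0.001, "dz": 0.313, "ax": 0.0, "ay": -0.001, "az": -0.0, "hand": 85}, {"dx": -0.005, "dy": -0.001, "dz": 0.343, "ax": 0.0, "ay": -0.001, "az": -0.0, "hand": 85}, {"dx": -0.005, "dy": -0.001, "dz": 0.343, "ax": 0.0, "ay": -0.001, "az": -0.0, "hand": 85}, {"dx": -0.005, "dy": -0.001, "dz": 0.343, "ax": 0.0, "ay": -0.001, "az": -0.0, "hand": 85}]
```

Emit:
move_arm([
  {"dx":-0.004,"dy":-0.001,"dz":0.113,"ax":0,"ay":-0.001,"az":0,"hand":85},
  {"dx":-0.005,"dy":-0.001,"dz":0.23,"ax":0,"ay":-0.001,"az":0,"hand":85},
  {"dx":-0.005,"dy":-0.001,"dz":0.313,"ax":0,"ay":-0.001,"az":0,"hand":85},
  {"dx":-0.005,"dy":-0.001,"dz":0.343,"ax":0,"ay":-0.001,"az":0,"hand":85},
  {"dx":-0.005,"dy":-0.001,"dz":0.343,"ax":0,"ay":-0.001,"az":0,"hand":85},
  {"dx":-0.005,"dy":-0.001,"dz":0.343,"ax":0,"ay":-0.001,"az":0,"hand":85},
])

```text
t: 22.75
ee_pos: [0.5329, -0.297, 0.0177]
eef_rot: [-179.9, 0.1, 170.3]
wrist_force: [0.2, -0.2, -0.3]
opening: 0.995
```

Emit:
move_arm([
  {"dx":0,"dy":0,"dz":0,"ax":0,"ay":0,"az":0,"hand":55},
  {"dx":0,"dy":0,"dz":0,"ax":0,"ay":0,"az":0,"hand":50},
  {"dx":0,"dy":0,"dz":0,"ax":0,"ay":0,"az":0,"hand":50},
  {"dx":0,"dy":0,"dz":0,"ax":0,"ay":0,"az":0,"hand":50},
  {"dx":0,"dy":0,"dz":0,"ax":0,"ay":0,"az":0,"hand":50},
  {"dx":0,"dy":0,"dz":0,"ax":0,"ay":0,"az":0,"hand":50},
])

```text
t: 23.35
ee_pos: [0.533, -0.297, 0.0182]
eef_rot: [-179.9, 0.2, 170.3]
wrist_force: [-1.9, 0.5, 8.8]
opening: 0.694
```

Run:
```python
from g import *
chk();cap('scene','s11')
```

```text
23.35 err [ 1.5 -0.9  2.2] 0.21 q [ -34.7   42.1   90.1    0.    47.6 -115.1] p [ 0.533  -0.297   0.0182] f [-1.9  0.5  8.8] 0.694
```

View pics/s11.png

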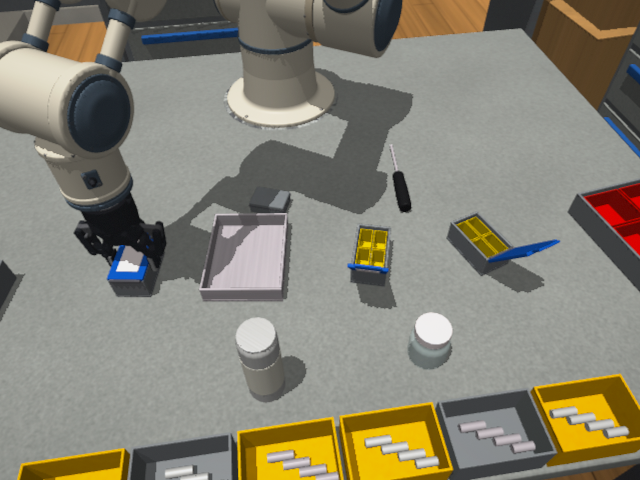

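Run:
```python
from g import *
p0,R0=st_pose();t=np.array([.5327,-.1089,0])
Rd=tool(90,-9.2)
b=p0+[0,0,.08]
c=t+[0,0,.098]
pa=[(p0+[0,0,z],R0) for z in(.01,.025,.05,.08)]+[(b+(c-b)*k,Rd) for k in(.12,.3,.5,.7,.88,1)]
emit(pa,start=(p0,R0),rep=2,hand=50)
```

```text
rows 12 bad [] end q [-18.0, 32.0, 97.0, 0.0, 51.0, -99.0] end [ 0.533 -0.109  0.098]
[{"dx": -0.0, "dy": -0.0, "dz": -0.033, "ax": 0.0, "ay": 0.0, "az": 0.0, "hand": 50}, {"dx": -0.0, "dy": -0.0, "dz": -0.083, "ax": 0.0, "ay": 0.0, "az": 0.0, "hand": 50}, {"dx": -0.001, "dy": -0.0, "dz": -0.167, "ax": 0.0, "ay": 0.0, "az": 0.0, "hand": 50}, {"dx": -0.001, "dy": -0.0, "dz": -0.267, "ax": 0.0, "ay": 0.0, "az": 0.0, "hand": 50}, {"dx": 0.012, "dy": 0.074, "dz": -0.267, "ax": -0.0, "ay": 0.001, "az": -0.003, "hand": 50}, {"dx": 0.031, "dy": 0.185, "dz": -0.267, "ax": -0.0, "ay": 0.001, "az": -0.003, "hand": 50}, {"dx": 0.052, "dy": 0.309, "dz": -0.267, "ax": -0.0, "ay": 0.001, "az": -0.003, "hand": 50}, {"dx": 0.074, "dy": 0.432, "dz": -0.267, "ax": -0.0, "ay": 0.001, "az": -0.003, "hand": 50}, {"dx": 0.093, "dy": 0.543, "dz": -0.267, "ax": -0.0, "ay": 0.001, "az": -0.003, "hand": 50}, {"dx": 0.105, "dy": 0.618, "dz": -0.267, "ax": -0.0, "ay": 0.001, "az": -0.003, "hand": 50}, {"dx": 0.105, "dy": 0.618, "dz": -0.267, "ax": -0.0, "ay": 0.001, "az": -0.003, "hand": 50}, {"dx": 0.105, "dy": 0.618, "dz": -0.267, "ax": -0.0, "ay": 0.001, "az": -0.003, "hand": 50}]
```

Emit:
move_arm([
  {"dx":0,"dy":0,"dz":-0.033,"ax":0,"ay":0,"az":0,"hand":50},
  {"dx":0,"dy":0,"dz":-0.083,"ax":0,"ay":0,"az":0,"hand":50},
  {"dx":-0.001,"dy":0,"dz":-0.167,"ax":0,"ay":0,"az":0,"hand":50},
  {"dx":-0.001,"dy":0,"dz":-0.267,"ax":0,"ay":0,"az":0,"hand":50},
  {"dx":0.012,"dy":0.074,"dz":-0.267,"ax":0,"ay":0.001,"az":-0.003,"hand":50},
  {"dx":0.031,"dy":0.185,"dz":-0.267,"ax":0,"ay":0.001,"az":-0.003,"hand":50},
  {"dx":0.052,"dy":0.309,"dz":-0.267,"ax":0,"ay":0.001,"az":-0.003,"hand":50},
  {"dx":0.074,"dy":0.432,"dz":-0.267,"ax":0,"ay":0.001,"az":-0.003,"hand":50},
  {"dx":0.093,"dy":0.543,"dz":-0.267,"ax":0,"ay":0.001,"az":-0.003,"hand":50},
  {"dx":0.105,"dy":0.618,"dz":-0.267,"ax":0,"ay":0.001,"az":-0.003,"hand":50},
  {"dx":0.105,"dy":0.618,"dz":-0.267,"ax":0,"ay":0.001,"az":-0.003,"hand":50},
  {"dx":0.105,"dy":0.618,"dz":-0.267,"ax":0,"ay":0.001,"az":-0.003,"hand":50},
])

```text
t: 24.6
ee_pos: [0.5327, -0.1084, 0.0978]
eef_rot: [-180.0, -0.0, 170.9]
wrist_force: [0.4, -0.2, -4.7]
opening: 0.694
```

Run:
```python
from g import *
chk();cap('scene','s12')
p0,R0=st_pose();t=np.array([.5327,-.1089,0]);Rd=tool(90,-9.2)
emit([(t+[0,0,z],Rd) for z in(.075,.055,.04,.032,.027,.024,.0225)],start=(p0,R0),rep=2,hand=50)
```

```text
24.6 err [-0.1  0.4 -0.1] 0.08 q [-17.8  31.6  96.9  -0.1  51.5 -98.7] p [ 0.5327 -0.1084  0.0978] f [ 0.4 -0.2 -4.7] 0.694
rows 9 bad [] end q [-18.0, 39.0, 100.0, 0.0, 42.0, -99.0] end [ 0.533 -0.109  0.022]
[{"dx": 0.0, "dy": 0.0, "dz": 0.075, "ax": -0.0, "ay": -0.0, "az": 0.0, "hand": 50}, {"dx": 0.0, "dy": 0.0, "dz": 0.142, "ax": -0.0, "ay": -0.0, "az": 0.0, "hand": 50}, {"dx": 0.0, "dy": 0.0, "dz": 0.192, "ax": -0.0, "ay": -0.0, "az": 0.0, "hand": 50}, {"dx": 0.0, "dy": 0.0, "dz": 0.219, "ax": -0.0, "ay": -0.0, "az": 0.0, "hand": 50}, {"dx": 0.0, "dy": 0.0, "dz": 0.235, "ax": -0.0, "ay": -0.0, "az": 0.0, "hand": 50}, {"dx": 0.0, "dy": 0.0, "dz": 0.245, "ax": -0.0, "ay": -0.0, "az": 0.0, "hand": 50}, {"dx": 0.0, "dy": 0.0, "dz": 0.25, "ax": -0.0, "ay": -0.0, "az": 0.0, "hand": 50}, {"dx": 0.0, "dy": 0.0, "dz": 0.25, "ax": -0.0, "ay": -0.0, "az": 0.0, "hand": 50}, {"dx": 0.0, "dy": 0.0, "dz": 0.25, "ax": -0.0, "ay": -0.0, "az": 0.0, "hand": 50}]
```

View pics/s12.png

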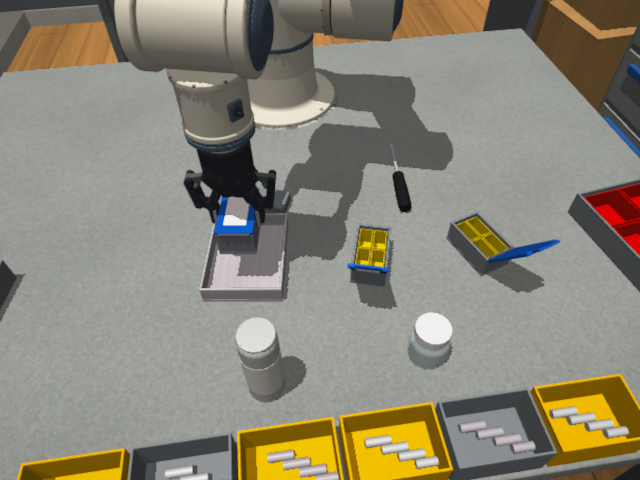

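The shut case hangs level over the tray (237,225), weight 4.7 N. Lowering.

Emit:
move_arm([
  {"dx":0,"dy":0,"dz":0.075,"ax":0,"ay":0,"az":0,"hand":50},
  {"dx":0,"dy":0,"dz":0.142,"ax":0,"ay":0,"az":0,"hand":50},
  {"dx":0,"dy":0,"dz":0.192,"ax":0,"ay":0,"az":0,"hand":50},
  {"dx":0,"dy":0,"dz":0.219,"ax":0,"ay":0,"az":0,"hand":50},
  {"dx":0,"dy":0,"dz":0.235,"ax":0,"ay":0,"az":0,"hand":50},
  {"dx":0,"dy":0,"dz":0.245,"ax":0,"ay":0,"az":0,"hand":50},
  {"dx":0,"dy":0,"dz":0.25,"ax":0,"ay":0,"az":0,"hand":50},
  {"dx":0,"dy":0,"dz":0.25,"ax":0,"ay":0,"az":0,"hand":50},
  {"dx":0,"dy":0,"dz":0.25,"ax":0,"ay":0,"az":0,"hand":50},
])

```text
t: 25.55
ee_pos: [0.5327, -0.1087, 0.0223]
eef_rot: [-180.0, -0.0, 170.9]
wrist_force: [-1.3, -0.2, -1.6]
opening: 0.689
```

Run:
```python
from g import *
chk();c=cap('scene','s13')
print(tops(c,.05,.09))
```

```text
25.55 err [-0.1  0.3 -0.3] 0.02 q [-17.8  38.6  99.6  -0.1  41.8 -98.6] p [ 0.5327 -0.1087  0.0223] f [-1.3 -0.2 -1.6] 0.689
[(((0.5444322824478149, -0.11079354584217072), (0.06225798651576042, 0.07480721175670624), 78.64680480957031), np.int32(602), array([ 0.55616213, -0.11452632,  0.05600963]))]
```

Emit:
move_arm([
  {"dx":0,"dy":0,"dz":0,"ax":0,"ay":0,"az":0,"hand":66},
  {"dx":0,"dy":0,"dz":0,"ax":0,"ay":0,"az":0,"hand":76},
  {"dx":0,"dy":0,"dz":0,"ax":0,"ay":0,"az":0,"hand":76},
  {"dx":0,"dy":0,"dz":0,"ax":0,"ay":0,"az":0,"hand":76},
  {"dx":0,"dy":0,"dz":-0.05,"ax":0,"ay":0,"az":0,"hand":76},
  {"dx":0,"dy":0,"dz":-0.15,"ax":0,"ay":0,"az":0,"hand":76},
  {"dx":0,"dy":0,"dz":-0.3,"ax":0,"ay":0,"az":0,"hand":76},
  {"dx":0,"dy":0,"dz":-0.46,"ax":0,"ay":0,"az":0,"hand":76},
  {"dx":0,"dy":0,"dz":-0.6,"ax":0,"ay":0,"az":0,"hand":76},
  {"dx":0,"dy":0,"dz":-0.6,"ax":0,"ay":0,"az":0,"hand":76},
  {"dx":0,"dy":0,"dz":-0.6,"ax":0,"ay":0,"az":0,"hand":76},
])

```text
t: 26.7
ee_pos: [0.5329, -0.1086, 0.2026]
eef_rot: [-180.0, 0.0, 170.9]
wrist_force: [0.0, -0.5, -1.3]
opening: 0.889
```

Run:
```python
from g import *
c=cap('scene','s14');print(telemetry.state()['t'],telemetry.state()['wrist_force'])
for r in tops(c,.046,.064): print(r, 'centre rel tray', (np.array(r[0][0])+np.array([.0079,-.0013])-[.5312,-.1079]).round(4))
W=world(c);X=W.reshape(-1,3);img=c['pixels'].astype(int)
m=((W[...,2]>.05)&(W[...,2]<.064)&(abs(W[...,0]-.53)<.08)&(abs(W[...,1]+.108)<.05)).ravel()
p=X[m];A=np.c_[p[:,:2],np.ones(len(p))];s=np.linalg.lstsq(A,p[:,2],rcond=None)[0];print('slope',s[:2],'z',p[:,2].mean())
for k in 'LM': print(k,lidang('scene',k)[:2])
for n in['spray_can','jar','socket_tin','screwdriver']:
    r=outline_of(n,'scene')
    for q in r[:2]:
        mm=q['pixels']&(c['z_map']>0);print(n,round(q['p'],2),np.array(q['bbox']).round(),np.median(W[mm],0).round(3))
```

```text
26.75 [-0.02221798 -0.37469308 -0.40032875]
(((0.5226196050643921, -0.1074507087469101), (0.06020921841263771, 0.11722681671380997), 80.78401184082031), np.int32(1077), array([ 0.52791195, -0.10705828,  0.05546159])) centre rel tray [-0.0007 -0.0009]
slope [-9.03167951e-03 -2.24752474e-05] z 0.055895708789842895
L (475, array([2.18, 2.19, 2.22]))
M (154, array([2.2 , 2.22, 2.24]))
spray_can 0.97 [233. 317. 288. 403.] [ 0.794 -0.088  0.125]
jar 0.76 [403. 315. 453. 370.] [0.771 0.151 0.068]
socket_tin 0.95 [248. 189. 290. 212.] [ 0.406 -0.059  0.025]
screwdriver 0.88 [391. 147. 412. 212.] [0.412 0.205 0.023]
```

View pics/s14.png

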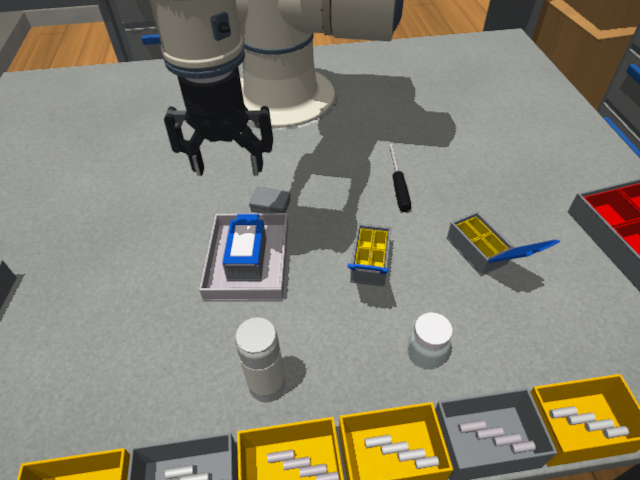

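All is as wanted: the shut case lies flat and centred in the tray (244,245), both free lids lean back, the bystanders are where they were, and the hand is clear.

```bash
python3 -c "
from cell import hand_in
print(hand_in())"
```

```text
the job is handed in; nothing more can be done
None
```

The job is handed in at about 27 s of the 72 s allowed; `hand_in` gives no verdict.

**What I did**
- I lifted each lid by its lip with the closed fingertips.
- The left and middle lids fell back onto their stops, so those two cases are free.
- The right case's lid stayed at about 0.83 rad when let go, so that is the stiff one.
- I pushed the stiff case's lid shut, gripped the case across its 60 mm width, lowered it onto the tray floor, released it and raised the hand clear.

**Last checks**
- **Stiff case:** its centre is about 1 mm from the tray centre. The lid top is at z = 0.056 m (0.0555 m expected on the floor). The lid is level to 0.01 rad, so the case is shut.
- **Free cases:** both lids measured about 2.2 rad. Neither case was seen to shift, though I did not measure them again after the last step.
- **Bystanders:** can, jar, tin and screwdriver are within about 1 mm of where they were at the start.
- **Hand:** it stands about 0.2 m above the bench, touching nothing.

**What went wrong on the way**
- One move call was refused as invalid.
- My first approach, with the hand pointing forward, ran into a wrist joint limit in free air. I switched to approaching the lips from the side; nothing was touched in either case.

No check failed or disagreed at the end.

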